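Set up the basket-welding jig

ROBOT

A 6-joint arm with a two-finger parallel gripper is mounted at the origin on the work surface. World frame = base frame: x ahead of the robot, y to its left, z up, the work surface at z = 0. Lengths are in m, angles in rad, forces in N, time in s.
With the tool pointing down it reaches from about 0.4 to 0.825 m from the base axis. Payload 7 kg.
Tool frame: the origin (TCP) lies on the centre line of the jaws, within the pads' length; the fingertips stand 14 mm ahead of it and the grasp point (between the pads) lies 5 mm behind it; z points along the fingers, y is the line along which they close (so a half turn about z gives the same grasp; the last joint's range is limited). The gripper opens to 88 mm and grips with 3 to 60 N. Pads are 19 mm wide; open, the fingers measure 130 mm over their backs; the gripper's body (78 mm by 193 mm) begins 47 mm behind the grasp point.
Start: joints at [1.572, 0.359, 0.012, 0, -1.224, -0.288], TCP at [0.191, 0.647, 0.241] pointing down, gripper open.
Joint ranges: [-3.07, 3.07], [-1.43, 2.12], [-1.02, 1.25], [-3.03, 1.67], [-3.05, -0], [-3.03, 3.03]. Speed limits (rad/s): [2.39, 2.39, 3.01, 3.14, 3.14, 3.14].

INTERFACE

Orientations are given as a unit quaternion [x, y, z, w].
In Python, from bench import bot gives the robot as it stands.
- The arm moves only by the tool jog_arm, never from a script. Its argument "deltas" is a list of rows, each an object of numbers: "tx", "ty", "tz": the shift along the tool's x, y, z in units of 40 mm (1.0 is 40 mm); "rx", "ry", "rz": the turn, a rotation vector about the tool's x, y, z in units of 10 degrees (1.0 is 10 degrees); "gripper": the opening, from 0 (shut) to 1 (fully open). In form: [{"tx": .., "ty": .., "tz": .., "rx": .., "ry": .., "rz": .., "gripper": ..}, ...]. A call has 1 to 10 rows; each row shifts and turns the commanded pose from where the row before left it, along the tool's axes as they then stand; what a row does not reach is not made up. A row lasts 1/8 s, in which the tool goes at most 62.5 mm and 10.7 degrees, less where a joint would pass 70% of its speed; a pose out of reach is approached as far as the arm can. A call is refused whole if a number of a shift passes 1 or a number of a turn 1, either way. A call with a gripper value outside its range is refused whole. The fingers move at their own pace and stop on an object; "force" is the grip in N (left out, the last holds). Time passes only in rows, so rows that do not move let the fingers close. It gives the time, the measured TCP pose, the force, the opening and the grip force at its end, in the units of the state.
- bot.read_state(): the state, without advancing time (a new reading comes with each control period).
- bot.grab_frame(name): name is "scene" or "top" or "wrist"; returns the picture (420x560x3 uint8, red, green, blue); there is no depth.
- bot.camera_info(name): a dict with "K" (3x3 intrinsics, pixels), "rvec" (rotation vector, rad) and "tvec" (3), from world to camera coordinates, as OpenCV has them; the wrist camera has in their place "T_tool_cam" (4x4, takes a point from camera to tool coordinates, whose origin is the TCP and whose axes are the flange's). Camera axes: x right, y down, z forward; pixel columns grow to the right and rows downward; lengths in m; the calibration is good to about 2 mm. A picture is of the moment at which its call begins: read the wrist's pose just before it. camera_info takes no time and is no camera call.
- bot.hand_in(): hands the job in; it is judged then, once.
The state is a dict: "clock": time; "joint_pos": joint angles; "dq": joint speeds; "joint_efforts": joint torques, N m; "tool_pos": TCP position; "tool_rot": TCP orientation; "ft_force": force on the tool from outside, world axes, zero at the start; "wrist_torque": the same for the moment, N m; "width": opening from 0.0 (shut) to 1.0 (fully open); "finger_force": force on a finger pad.
Only numpy, scipy, OpenCV 4.12 (cv2) and the standard library are available. Lean on these libraries where they do the work, as an engineer would, in place of code of your own. Each camera call takes 0.05 s, during which the arm holds its last target. There are 200 camera calls.

TASK

Set up the welding jig for the next basket: pull its front gate all the way down, clear the tube offcuts out of its slots into the scrap bin, and slide every guide block on the bench through the front into a slot of its own until the spring catch clicks out behind it. With all that done, push the gate fully back up, leaving the other things on the bench where they are.

Things in the scene. Friction and masses are not known exactly. Their poses are not given: they have to be found in the camera images.
- jig: Welding jig: dark steel base 150 (x) x 272 (y) x 50 mm high; its top is the slot floor. Origin: on the bench under the middle of the front edge; x runs inwards along the slots, y left, z up. Three parallel T-slots along x, open in front: 1, 2, 3 at y = +80, 0, -80 mm. Back stop at x = 132 mm, 30 mm high. A spring catch on the left (+y) of each mouth, a small lead-in flare on the right.
- slot1 (a point): Mouth of slot 1, at the jig's front edge, on the slot floor (50 mm over the bench); axes as the jig's. From x = 34 mm inwards the slot is 54 mm wide between aluminium rails, whose lips (underside 18, top 22 mm over the floor) leave a 34 mm gap above: a guide block's foot can enter only along the slot, through the front.
- slot2 (a point): Mouth of slot 2, at the jig's front edge, on the slot floor (50 mm over the bench); axes as the jig's. From x = 34 mm inwards the slot is 54 mm wide between aluminium rails, whose lips (underside 18, top 22 mm over the floor) leave a 34 mm gap above: a guide block's foot can enter only along the slot, through the front.
- slot3 (a point): Mouth of slot 3, at the jig's front edge, on the slot floor (50 mm over the bench); axes as the jig's. From x = 34 mm inwards the slot is 54 mm wide between aluminium rails, whose lips (underside 18, top 22 mm over the floor) leave a 34 mm gap above: a guide block's foot can enter only along the slot, through the front.
- gate (a joint): Gate, plate 230 wide x 70 high x 8 mm, hinged along its bottom edge at the jig's front edge, 50 mm over the bench: 0 rad = upright, shut; 1.57 = all the way down, level towards the robot, a loading apron flush with the slot floor (0.5 mm above it). Hinge friction holds it where it is left; 2 to 5 N at the bar moves it. It must be down for blocks to go in.
- gate_bar (a point): Middle of the gate's round handle bar, 12 mm thick, 130 long, 130 mm from the hinge and parallel to it, on two 10 mm stays; free gap 54 mm between bar and plate, 120 mm between stays. Gate upright: bar 180 mm over the bench; down: 46 mm over it, 131 mm in front of the jig (-x). Fingers pointing down, opened 30 to 45 mm, can straddle it fore and aft at any angle.
- catch1 (a joint): Spring catch of slot 1, a steel wedge on the left (+y) of the mouth: 0 = out (9 mm into the slot), up to 0.012 m = pushed aside to +y. Its ramp (jig x = -2 to 22 mm) is pushed aside by the front edge of a block's foot sliding in (with up to about 8 N; slots and catch are oiled); its square back at jig x = 28 mm springs out behind the foot once the block is home.
- catch2 (a joint): Spring catch of slot 2, a steel wedge on the left (+y) of the mouth: 0 = out (9 mm into the slot), up to 0.012 m = pushed aside to +y. Its ramp (jig x = -2 to 22 mm) is pushed aside by the front edge of a block's foot sliding in (with up to about 8 N; slots and catch are oiled); its square back at jig x = 28 mm springs out behind the foot once the block is home.
- catch3 (a joint): Spring catch of slot 3, a steel wedge on the left (+y) of the mouth: 0 = out (9 mm into the slot), up to 0.012 m = pushed aside to +y. Its ramp (jig x = -2 to 22 mm) is pushed aside by the front edge of a block's foot sliding in (with up to about 8 N; slots and catch are oiled); its square back at jig x = 28 mm springs out behind the foot once the block is home.
- block1_mid (a point): Guide block 1 (may be absent), on the bench left of the jig; aluminium, 0.3-0.55 kg, all alike, same either way round: foot 100 (own x) x 50 (y) x 12 mm, on it an upright rib 70 (x) x 24 (y) mm, 70 mm overall height, two dark notches on top. Point: its centre, 35 mm above its underside. Home: own x along the slot, centre at jig x 80 mm (2 mm play), catch out behind it. Any slot.
- block2_mid (a point): Guide block 2 (may be absent), on the bench left of the jig; aluminium, 0.3-0.55 kg, all alike, same either way round: foot 100 (own x) x 50 (y) x 12 mm, on it an upright rib 70 (x) x 24 (y) mm, 70 mm overall height, two dark notches on top. Point: its centre, 35 mm above its underside. Home: own x along the slot, centre at jig x 80 mm (2 mm play), catch out behind it. Any slot.
- block3_mid (a point): Guide block 3 (may be absent), on the bench left of the jig; aluminium, 0.3-0.55 kg, all alike, same either way round: foot 100 (own x) x 50 (y) x 12 mm, on it an upright rib 70 (x) x 24 (y) mm, 70 mm overall height, two dark notches on top. Point: its centre, 35 mm above its underside. Home: own x along the slot, centre at jig x 80 mm (2 mm play), catch out behind it. Any slot.
- offcut1_mid (a point): Tube offcut (may be absent) left standing in slot 1: rectangular steel tube 70 (own x, along the slot) x 25 (y) x 60 mm high, dark ends, 0.17 kg. Point: its centre, 30 mm above its underside. Can be lifted straight up.
- offcut2_mid (a point): Tube offcut (may be absent) left standing in slot 2: rectangular steel tube 70 (own x, along the slot) x 25 (y) x 60 mm high, dark ends, 0.17 kg. Point: its centre, 30 mm above its underside. Can be lifted straight up.
- offcut3_mid (a point): Tube offcut (may be absent) left standing in slot 3: rectangular steel tube 70 (own x, along the slot) x 25 (y) x 60 mm high, dark ends, 0.17 kg. Point: its centre, 30 mm above its underside. Can be lifted straight up.
- bin: Scrap bin: open grey box, 160 (x) x 180 (y) x 45 mm high, walls and floor 4 mm, fixed on the bench right of the jig. Origin: centre of its underside; z up.
- hammer: Bystander: chipping hammer, not part of the job, leave it alone. Origin under its middle.
- brush: Bystander: wire brush, not part of the job, leave it alone. Origin under its middle.
- spray: Bystander: spray can, not part of the job, leave it alone. Origin under its middle.
- tin: Bystander: open steel cup, not part of the job, leave it alone. Origin under its middle.
- tape: Bystander: tape roll, not part of the job, leave it alone. Origin under its middle.
- square: Bystander: dark steel square, not part of the job, leave it alone. Origin under its middle.

How it is judged:
By the outcome, as a careful person would: the job done as asked, in the order asked, and still so for the second after the job is handed in, with the robot touching nothing.
Of block1, block2, block3 only 2 to 3 are there at a start; the rules pass over those that are not, and their reading is None.
Of offcut1, offcut2, offcut3 only 2 to 3 are there at a start; the rules pass over those that are not, and their reading is None.
At some moment in a run one of block1, block2, block3 may be knocked a few centimetres aside while the robot is not near it.
Once in a run the grip may slacken for a moment while it holds something.
It also fails if it takes over 210 s, if anything falls off the work surface, if the arm or the gripper's body presses on something with over 40 N, if the wrist force passes 120 N, or if a joint passes its speed limit or range.

## Working session

There is one attempt and no reset: what is moved stays moved. The work goes in short steps, Python scripts to look and compute and a tool call to move; the robot and the scene stay as the last step left them, time stands still between calls to the robot, and variables do not carry over. Pictures are saved under pics/ and viewed, at most 14 in all, crops included, and the job is handed in when it is done.

Besides the shell and the picture viewer there is one more tool, called as name(argument=value, ...) on one line, values as JSON. jog_arm: Moves the arm, as the interface text tells. Its arguments: {"type":"object","properties":{"deltas":{"type":"array","items":{"type":"object","properties":{"tx":{"type":"number"},"ty":{"type":"number"},"tz":{"type":"number"},"rx":{"type":"number"},"ry":{"type":"number"},"rz":{"type":"number"},"gripper":{"type":"number"}}}},"force":{"type":"number"}},"required":["deltas"]}

```bash
mkdir -p pics; python3 - <<'E'
from bench import bot
import cv2,numpy as np
s=bot.read_state();print({k:np.round(v,3).tolist() for k,v in s.items()})
for n in("scene","top"):
    cv2.imwrite(f"pics/{n}0.png",bot.grab_frame(n)[:,:,::-1]);i=bot.camera_info(n);print(n,i)
print(bot.camera_info("wrist"))
E
```

```text
{'clock': 0.0, 'joint_pos': [1.572, 0.359, 0.011, -0.0, -1.224, -0.288], 'dq': [-0.002, -0.0, -0.003, 0.0, -0.0, -0.003], 'joint_efforts': [0.001, -58.27, 29.305, 6.998, 0.007, -0.0], 'tool_pos': [0.191, 0.647, 0.24], 'tool_rot': [0.99, -0.143, -0.0, 0.001], 'ft_force': [-0.718, 1.027, -0.159], 'wrist_torque': [0.023, 0.005, 0.057], 'finger_force': 0.0, 'width': 1.001}
scene {'K': array([[390.80706115,   0.        , 278.52181363],
       [  0.        , 390.80706115, 209.41607282],
       [  0.        ,   0.        ,   1.        ]]), 'rvec': array([ 2.01766186,  1.07383214, -0.49743329]), 'tvec': array([-0.29919984, -0.15307864,  1.50624149])}
top {'K': array([[529.57252528,   0.        , 280.03944915],
       [  0.        , 529.57252528, 214.5295005 ],
       [  0.        ,   0.        ,   1.        ]]), 'rvec': array([ 2.14138202, -2.17701493,  0.14974616]), 'tvec': array([-0.00266536,  0.54594554,  1.59168035])}
{'K': array([[324.93422707,   0.        , 277.49412941],
       [  0.        , 324.93422707, 212.07630714],
       [  0.        ,   0.        ,   1.        ]]), 'T_tool_cam': array([[ 1.87472322e-04, -9.66981708e-01, -2.54845720e-01,
         6.81421399e-02],
       [ 9.99999690e-01,  3.76117615e-04, -6.91503043e-04,
         6.76100677e-04],
       [ 7.64522758e-04, -2.54845511e-01,  9.66981479e-01,
        -1.44626816e-01],
       [ 0.00000000e+00,  0.00000000e+00,  0.00000000e+00,
         1.00000000e+00]])}
```

View pics/top0.png

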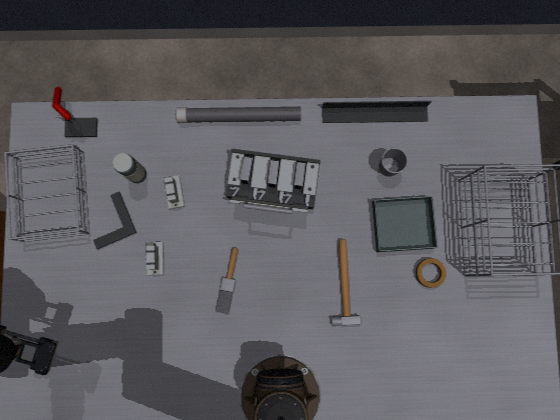

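View pics/scene0.png

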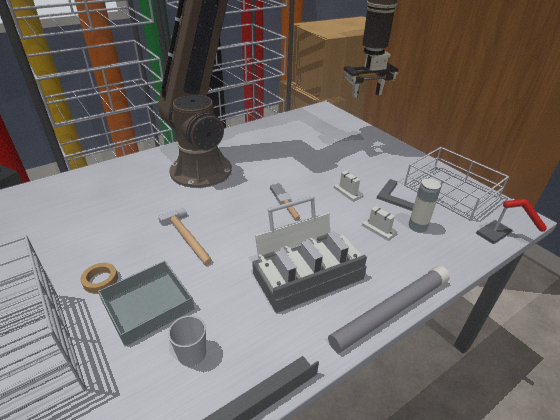

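The top view shows the jig at about (272,180), the bin at (403,223), and two blocks at (174,191) and (154,258). The brush lies just in front of the jig at (228,280). Next I'll enlarge the jig and blocks.

```bash
cat > h.py <<'E'
from bench import bot
import cv2,numpy as np
from scipy.spatial.transform import Rotation as R
def cam(n,st=None):
    i=bot.camera_info(n);K=i["K"]
    if n=="wrist":
        T=np.eye(4);T[:3,:3]=R.from_quat(st["tool_rot"]).as_matrix();T[:3,3]=st["tool_pos"]
        C=T@i["T_tool_cam"];return K,C[:3,:3],C[:3,3]
    r=R.from_rotvec(i["rvec"]).as_matrix();return K,r.T,-r.T@i["tvec"]
def unproj(c,uv,z):
    K,r,o=c;d=r@np.linalg.inv(K)@np.array([uv[0],uv[1],1.]);return o+d*(z-o[2])/d[2]
def proj(c,p):
    K,r,o=c;q=K@(r.T@(np.asarray(p)-o));return q[:2]/q[2]
def shot(n,name,crop=None,s=1):
    st=bot.read_state();f=bot.grab_frame(n)[:,:,::-1]
    if crop:x0,y0,x1,y1=crop;f=f[y0:y1,x0:x1]
    cv2.imwrite(f"pics/{name}.png",cv2.resize(f,None,fx=s,fy=s,interpolation=cv2.INTER_CUBIC));return cam(n,st),st
def togo(target,yaw=None,st=None):
    """target TCP world -> remaining shift in tool axes, units of 40mm; yaw = desired world angle of tool y (mod pi) -> rz units"""
    st=st or bot.read_state();r=R.from_quat(st["tool_rot"]);m=r.as_matrix()
    d=np.asarray(target)-st["tool_pos"];out={"tool units":np.round(m.T@d/.04,2),"pos":np.round(st["tool_pos"],4)}
    a=np.arctan2(m[1,1],m[0,1]);out["yawy"]=round(np.degrees(a),2);out["tilt"]=np.round(m[:2,2],4)
    if yaw is not None:
        e=(yaw-a+np.pi/2)%np.pi-np.pi/2;out["rz"]=round(-np.degrees(e)/10,2)
    return out
E
python3 - <<'E'
from h import *
shot("top","topj",(130,130,330,280),4)
c=cam("top")
for p in [(174,191),(154,258)]:print(unproj(c,p,.035))
E
```

```text
[0.62426369 0.31418613 0.035     ]
[0.4189784  0.37297602 0.035     ]
```

View pics/topj.png

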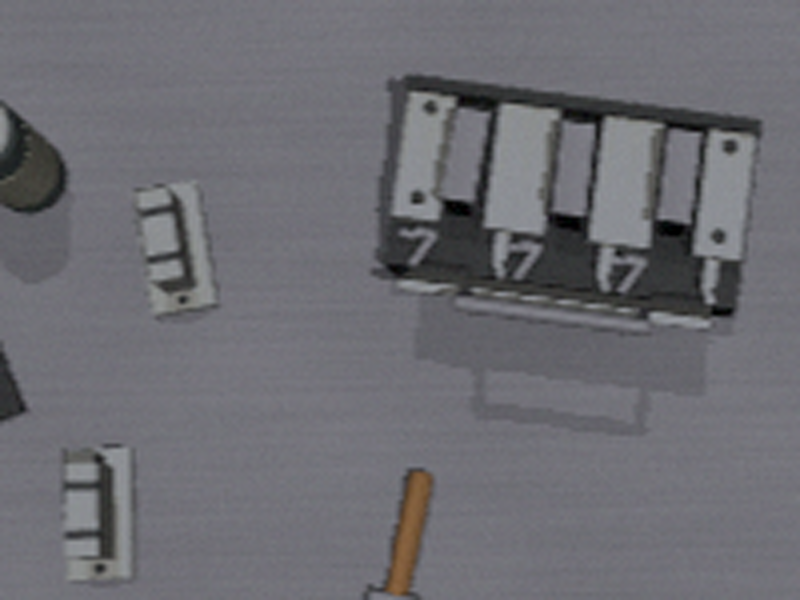

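The enlarged crop shows three offcuts, one in each slot, and two blocks. The gate bar runs from (455,300) to (648,326) in the crop. Now I'll fit the poses.

```bash
cat >> h.py <<'E'
def fit(c,pts,uv,x0):
    from scipy.optimize import least_squares
    def w(q):a=q[2];return [(q[0]+np.cos(a)*p[0]-np.sin(a)*p[1],q[1]+np.sin(a)*p[0]+np.cos(a)*p[1],p[2]) for p in pts]
    r=least_squares(lambda q:np.ravel([proj(c,p)-u for p,u in zip(w(q),uv)]),x0);return r.x,np.round(r.fun,1)
def J(q,p):a=q[2];return np.array([q[0]+np.cos(a)*p[0]-np.sin(a)*p[1],q[1]+np.sin(a)*p[0]+np.cos(a)*p[1],p[2]])
E
python3 - <<'E'
from h import *
c=cam("top")
f=lambda l:[(130+(a+.5)/4-.5,130+(b+.5)/4-.5) for a,b in l]
uv=f([(440,218),(485,227),(548,238),(590,243),(650,250),(695,257),(455,298),(650,326),])
pts=[(.034,y,.072) for y in(.097,.063,.017,-.017,-.063,-.097)]+[(0,.065,.18),(0,-.065,.18)]
q,r=fit(c,pts,uv,[.6,0,0]);print("jig",q,np.degrees(q[2]),r)
for nm,l in dict(o1=[(457,107),(492,112),(480,203),(446,198)],o2=[(565,122),(598,127),(586,217),(554,211)],o3=[(670,128),(704,132),(690,222),(660,220)]).items():
    p=np.mean([unproj(c,u,.11) for u in f(l)],0);a=-q[2];d=p-[q[0],q[1],0];print(nm,p,"jig",np.cos(a)*d[0]-np.sin(a)*d[1],np.sin(a)*d[0]+np.cos(a)*d[1])
for nm,l in dict(b1=[(135,188),(168,183),(187,283),(155,292)],b2=[(64,462),(98,462),(98,557),(66,557)]).items():
    P=np.array([unproj(c,u,.07) for u in f(l)]);d=P[0]+P[1]-P[2]-P[3];print(nm,P.mean(0),np.degrees(np.arctan2(d[1],d[0])),np.linalg.norm(d)/2)
for nm,l in dict(b1=[(200,182),(216,305),(158,317)],b2=[(130,446),(132,578),(66,580)]).items():
    P=np.array([unproj(c,u,.012) for u in f(l)]);d=P[0]-P[1];print(nm,(P[0]+P[2])/2,np.degrees(np.arctan2(d[1],d[0])),np.linalg.norm(d))
P=[unproj(c,u,.045) for u in[(371,198),(432,195),(437,248),(375,251)]];print("bin",np.mean(P,0))
print(togo(J(q,(0,0,.18)),q[2]))
E
```

```text
jig [ 0.57417166  0.01994211 -0.16286196] -9.331302811075332 [-0.3  4.  -0.4  3.4 -1.1  2.8 -0.4  3.2 -0.3  3.7 -0.4  3.5  2.8 -9.4
 -0.2 -9.7]
o1 [0.67563466 0.08516816 0.11      ] jig 0.08954441795619292 0.08081444201146855
o2 [0.66367421 0.00612365 0.11      ] jig 0.09055875097783503 0.0008766062897516049
o3 [ 0.65777725 -0.07169029  0.11      ] jig 0.09735680902893508 -0.07686379775913077
b1 [0.62523602 0.31982029 0.07      ] 11.147580992733097 0.07989483484050532
b2 [0.42045993 0.37690169 0.07      ] 1.4296292793679488 0.07042979650335171
b1 [0.62539327 0.3173171  0.012     ] 7.661762737410231 0.09872124356537365
b2 [0.42073898 0.37773236 0.012     ] 1.5233779779817829 0.10145321689193466
bin [ 0.51299377 -0.38889515  0.045     ]
{'tool units': array([13.63, 12.32,  1.51]), 'pos': array([0.1909, 0.6471, 0.2399]), 'yawy': np.float64(-106.44), 'tilt': array([-0.0002, -0.0012]), 'rz': np.float64(8.29)}
```

```bash
python3 - <<'E'
from h import *
c=cam("top")
f=lambda l:[(130+(a+.5)/4-.5,130+(b+.5)/4-.5) for a,b in l]
uv=f([(440,218),(485,227),(548,238),(590,243),(650,250),(695,257)])
pts=[(.034,y,.072) for y in(.097,.063,.017,-.017,-.063,-.097)]
q,r=fit(c,pts,uv,[.6,0,0]);print("jig",q,np.degrees(q[2]),r)
for l,z in ((404,78),.08),((760,121),.08),((376,272),.05),((736,315),.05),((455,298),.18),((650,326),.18),((463,180),.11),((576,170),.11),((682,175),.11):
    p=unproj(c,f([l])[0],z);a=-q[2];d=p-[q[0],q[1],0];print(l,np.round((np.cos(a)*d[0]-np.sin(a)*d[1],np.sin(a)*d[0]+np.cos(a)*d[1]),3))
E
```

```text
jig [ 0.58466829  0.01843574 -0.1648664 ] -9.446148619437048 [ 0.3  0.5  0.1 -0.1 -0.6 -0.6  0.1 -0.2  0.1  0.3  0.   0.2]
(404, 78) [0.136 0.141]
(760, 121) [ 0.144 -0.131]
(376, 272) [-0.009  0.142]
(736, 315) [-0.001 -0.135]
(455, 298) [-0.038  0.068]
(650, 326) [-0.038 -0.07 ]
(463, 180) [0.059 0.082]
(576, 170) [0.079 0.001]
(682, 175) [ 0.087 -0.078]
```

jog_arm(deltas=[{"tx": 1,"rz": 0.92},{"tx": 1,"rz": 0.92},{"tx": 1,"rz": 0.92},{"tx": 1,"rz": 0.92},{"tx": 1,"rz": 0.92},{"tx": 1,"rz": 0.92},{"tx": 1,"rz": 0.92},{"tx": 1,"rz": 0.92},{"tx": 1,"rz": 0.92}])

```text
invalid input at $.deltas[0]: expected keys tx, ty, tz, rx, ry, rz, gripper
```

jog_arm(deltas=[{"tx": 0.96,"ty": -0.72},{"tx": 0.96,"ty": -0.72},{"tx": 0.96,"ty": -0.72},{"tx": 0.96,"ty": -0.72},{"tx": 0.96,"ty": -0.72},{"tx": 0.96,"ty": -0.72},{"tx": 0.96,"ty": -0.72},{"tx": 0.9,"ty": -0.72},{}])

```text
invalid input at $.deltas[0]: expected keys tx, ty, tz, rx, ry, rz, gripper
```

```bash
python3 - <<'E'
from h import *
c,st=shot("wrist","w1")
q=[.583,.018,-.1645]
print(togo(J(q,(-.037,0,.24)),q[2],st),st["clock"],st["joint_pos"])
E
```

```text
{'tool units': array([1.293e+01, 1.242e+01, 1.000e-02]), 'pos': array([0.1909, 0.6471, 0.2399]), 'yawy': np.float64(-106.44), 'tilt': array([-0.0002, -0.0012]), 'rz': np.float64(8.3)} 0.15 [ 1.57211694e+00  3.59227883e-01  1.13037424e-02 -2.43208763e-04
 -1.22411703e+00 -2.88116375e-01]
```

View pics/w1.png

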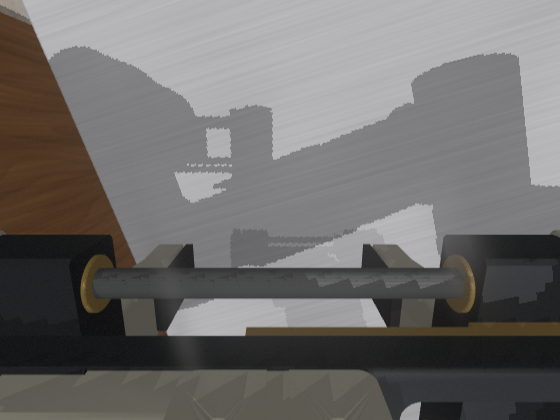

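The picture shows only the gripper over the bare bench, because both moves were refused: every row needs all seven keys.

jog_arm(deltas=[{"tx": 1,"ty": 0,"tz": 0,"rx": 0,"ry": 0,"rz": 0.92,"gripper": 1},{"tx": 1,"ty": 0,"tz": 0,"rx": 0,"ry": 0,"rz": 0.92,"gripper": 1},{"tx": 1,"ty": 0,"tz": 0,"rx": 0,"ry": 0,"rz": 0.92,"gripper": 1},{"tx": 1,"ty": 0,"tz": 0,"rx": 0,"ry": 0,"rz": 0.92,"gripper": 1},{"tx": 1,"ty": 0,"tz": 0,"rx": 0,"ry": 0,"rz": 0.92,"gripper": 1},{"tx": 1,"ty": 0,"tz": 0,"rx": 0,"ry": 0,"rz": 0.92,"gripper": 1},{"tx": 1,"ty": 0,"tz": 0,"rx": 0,"ry": 0,"rz": 0.92,"gripper": 1},{"tx": 1,"ty": 0,"tz": 0,"rx": 0,"ry": 0,"rz": 0.92,"gripper": 1},{"tx": 1,"ty": 0,"tz": 0,"rx": 0,"ry": 0,"rz": 0.92,"gripper": 1}])

```text
clock: 1.32
tool_pos: [0.3887, 0.3817, 0.2403]
tool_rot: [-0.646, 0.764, -0.0, -0.0]
ft_force: [0.3, -0.7, 0.1]
width: 0.996
finger_force: 0.0
```

jog_arm(deltas=[{"tx": 0.96,"ty": -0.72,"tz": 0,"rx": 0,"ry": 0,"rz": 0,"gripper": 0.45},{"tx": 0.96,"ty": -0.72,"tz": 0,"rx": 0,"ry": 0,"rz": 0,"gripper": 0.45},{"tx": 0.96,"ty": -0.72,"tz": 0,"rx": 0,"ry": 0,"rz": 0,"gripper": 0.45},{"tx": 0.96,"ty": -0.72,"tz": 0,"rx": 0,"ry": 0,"rz": 0,"gripper": 0.45},{"tx": 0.96,"ty": -0.72,"tz": 0,"rx": 0,"ry": 0,"rz": 0,"gripper": 0.45},{"tx": 0.96,"ty": -0.72,"tz": 0,"rx": 0,"ry": 0,"rz": 0,"gripper": 0.45},{"tx": 0.96,"ty": -0.72,"tz": 0,"rx": 0,"ry": 0,"rz": 0,"gripper": 0.45},{"tx": 0,"ty": 0,"tz": 0,"rx": 0,"ry": 0,"rz": 0,"gripper": 0.45}])

```text
clock: 2.33
tool_pos: [0.545, 0.0829, 0.2401]
tool_rot: [-0.646, 0.763, -0.0, -0.0]
ft_force: [-1.4, -0.2, 0.2]
width: 0.45
finger_force: 0.0
```

```bash
python3 - <<'E'
from h import *
c,st=shot("wrist","w2")
q=[.583,.018,-.1645]
print(togo(J(q,(-.037,0,.24)),q[2],st),st["clock"],st["joint_pos"])
E
```

```text
{'tool units': array([ 1.45, -0.28,  0.  ]), 'pos': array([0.545 , 0.0829, 0.2401]), 'yawy': np.float64(170.55), 'tilt': array([-0.0007, -0.0006]), 'rz': np.float64(-0.0)} 2.325 [ 5.06502719e-01  1.56425464e-01 -2.63261341e-01  1.92656344e-04
 -1.15196568e+00 -6.71558584e-01]
```

View pics/w2.png

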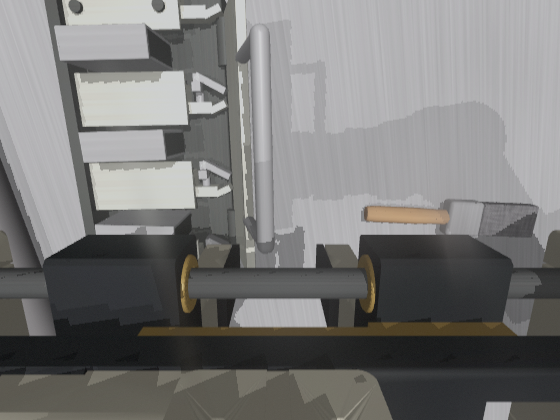

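The wrist view shows the bar running from (261,32) to (265,243), already close to the jaws' plane. The jig's rails and slots are on the left and the brush on the right at (450,215).

```bash
python3 - <<'E'
from h import *
st=bot.read_state();c=cam("wrist",st)
q=[.583,.018,-.1645]
def tj(p):
    a=-q[2];d=p-[q[0],q[1],0];return np.round((np.cos(a)*d[0]-np.sin(a)*d[1],np.sin(a)*d[0]+np.cos(a)*d[1]),4)
for z in(.172,.176,.18):
  P=[unproj(c,u,z) for u in[(260,32),(265,243)]];m=np.mean(P,0);d=P[1]-P[0];print(z,m,tj(m),np.linalg.norm(d),np.degrees(np.arctan2(d[1],d[0])))
# rail corners (front lips): rows; rail A between slot2/3: 
for u in [(187,71),(187,125),(192,161),(197,208)]:print(u,tj(unproj(c,u,.072)))
for u in [(147,27),(157,60),(163,132),(168,160)]:print(u,tj(unproj(c,u,.11)))
E
```

```text
0.172 [0.54440436 0.02674088 0.172     ] [-0.0395  0.0023] 0.13227329889609107 81.33064294565138
0.176 [0.54419988 0.0265475  0.176     ] [-0.0397  0.0021] 0.12978741797439067 81.33064294565133
0.18 [0.54399541 0.02635412 0.18      ] [-0.0398  0.0019] 0.12730153705269023 81.33064294565139
(187, 71) [ 0.0316 -0.0578]
(187, 125) [ 0.0349 -0.0112]
(192, 161) [0.0324 0.022 ]
(197, 208) [0.0305 0.0683]
(147, 27) [ 0.0501 -0.0829]
(157, 60) [ 0.0447 -0.0599]
(163, 132) [ 0.0448 -0.0054]
(168, 160) [0.0427 0.0174]
```

jog_arm(force=12, deltas=[{"tx": 0.7,"ty": -0.1,"tz": 0,"rx": 0,"ry": 0,"rz": 0,"gripper": 0.45},{"tx": 0.7,"ty": -0.11,"tz": 0,"rx": 0,"ry": 0,"rz": 0,"gripper": 0.45},{"tx": 0,"ty": 0,"tz": 0.6,"rx": 0,"ry": 0,"rz": 0,"gripper": 0.45},{"tx": 0,"ty": 0,"tz": 0.6,"rx": 0,"ry": 0,"rz": 0,"gripper": 0.45},{"tx": 0,"ty": 0,"tz": 0.55,"rx": 0,"ry": 0,"rz": 0,"gripper": 0.45},{"tx": 0,"ty": 0,"tz": 0,"rx": 0,"ry": 0,"rz": 0,"gripper": 0},{"tx": 0,"ty": 0,"tz": 0,"rx": 0,"ry": 0,"rz": 0,"gripper": 0},{"tx": 0,"ty": 0,"tz": 0,"rx": 0,"ry": 0,"rz": 0,"gripper": 0},{"tx": 0,"ty": 0,"tz": 0,"rx": 0,"ry": 0,"rz": 0,"gripper": 0}])

```text
clock: 3.5
tool_pos: [0.5443, 0.0293, 0.1716]
tool_rot: [-0.648, 0.762, -0.0, 0.001]
ft_force: [0.2, 1.4, 2.6]
width: 0.128
finger_force: 12.0
```

jog_arm(deltas=[{"tx": 0,"ty": 0.22,"tz": 0.08,"rx": 0,"ry": 0,"rz": 0,"gripper": 0},{"tx": 0,"ty": 0.22,"tz": 0.09,"rx": 0,"ry": 0,"rz": 0,"gripper": 0},{"tx": 0,"ty": 0.28,"tz": 0.15,"rx": 0,"ry": 0,"rz": 0,"gripper": 0},{"tx": 0,"ty": 0.28,"tz": 0.18,"rx": 0,"ry": 0,"rz": 0,"gripper": 0},{"tx": 0,"ty": 0.25,"tz": 0.2,"rx": 0,"ry": 0,"rz": 0,"gripper": 0},{"tx": 0,"ty": 0.23,"tz": 0.23,"rx": 0,"ry": 0,"rz": 0,"gripper": 0},{"tx": 0,"ty": 0.2,"tz": 0.25,"rx": 0,"ry": 0,"rz": 0,"gripper": 0},{"tx": 0,"ty": 0.19,"tz": 0.27,"rx": 0,"ry": 0,"rz": 0,"gripper": 0}])

```text
clock: 4.5
tool_pos: [0.47, 0.0406, 0.1121]
tool_rot: [-0.648, 0.762, -0.001, 0.0]
ft_force: [12.6, -8.1, -6.5]
width: 0.129
finger_force: 12.0
```

jog_arm(deltas=[{"tx": 0,"ty": 0.15,"tz": 0.29,"rx": 0,"ry": 0,"rz": 0,"gripper": 0},{"tx": 0,"ty": 0.12,"tz": 0.3,"rx": 0,"ry": 0,"rz": 0,"gripper": 0},{"tx": 0,"ty": 0.09,"tz": 0.31,"rx": 0,"ry": 0,"rz": 0,"gripper": 0},{"tx": 0,"ty": 0.07,"tz": 0.32,"rx": 0,"ry": 0,"rz": 0,"gripper": 0},{"tx": 0,"ty": 0.02,"tz": 0.27,"rx": 0,"ry": 0,"rz": 0,"gripper": 0},{"tx": 0,"ty": 0.01,"tz": 0.28,"rx": 0,"ry": 0,"rz": 0,"gripper": 0},{"tx": 0,"ty": 0,"tz": 0,"rx": 0,"ry": 0,"rz": 0,"gripper": 0}])

```text
clock: 5.38
tool_pos: [0.4553, 0.0447, 0.0426]
tool_rot: [-0.649, 0.761, -0.002, 0.003]
ft_force: [17.8, -7.2, -3.6]
width: 0.133
finger_force: 12.0
```

```bash
python3 - <<'E'
from h import *
s=bot.read_state();print(s["tool_pos"],s["ft_force"],s["width"])
E
```

```text
[0.4553097  0.04472189 0.04258903] [17.82224633 -7.1805889  -3.60268394] 0.13265040224228983
```

jog_arm(deltas=[{"tx": 0,"ty": 0,"tz": 0.1,"rx": 0,"ry": 0,"rz": 0,"gripper": 0},{"tx": 0,"ty": 0,"tz": 0,"rx": 0,"ry": 0,"rz": 0,"gripper": 0},{"tx": 0,"ty": 0,"tz": -0.1,"rx": 0,"ry": 0,"rz": 0,"gripper": 0.45},{"tx": 0,"ty": 0,"tz": 0,"rx": 0,"ry": 0,"rz": 0,"gripper": 0.45},{"tx": 0,"ty": 0,"tz": 0,"rx": 0,"ry": 0,"rz": 0,"gripper": 0.45},{"tx": 0,"ty": 0,"tz": -1,"rx": 0,"ry": 0,"rz": 0,"gripper": 0.45},{"tx": 0,"ty": 0,"tz": -1,"rx": 0,"ry": 0,"rz": 0,"gripper": 0.45},{"tx": 0,"ty": 0,"tz": -1,"rx": 0,"ry": 0,"rz": 0,"gripper": 0.6},{"tx": 0,"ty": -1,"tz": -1,"rx": 0,"ry": 0,"rz": 0,"gripper": 0.6},{"tx": 0,"ty": -1,"tz": -1,"rx": 0,"ry": 0,"rz": 0,"gripper": 0.6}])

```text
clock: 6.62
tool_pos: [0.5304, 0.0308, 0.243]
tool_rot: [-0.648, 0.761, 0.0, -0.0]
ft_force: [0.5, 1.5, -0.1]
width: 0.595
finger_force: 0.0
```

jog_arm(deltas=[{"tx": -0.7,"ty": -1,"tz": -1,"rx": 0,"ry": 0,"rz": 0,"gripper": 0.6},{"tx": -0.7,"ty": 0,"tz": 0,"rx": 0,"ry": 0,"rz": 0,"gripper": 0.6},{"tx": 0,"ty": 0,"tz": 0,"rx": 0,"ry": 0,"rz": 0,"gripper": 0.6},{"tx": 0,"ty": 0,"tz": 0,"rx": 0,"ry": 0,"rz": 0,"gripper": 0.6}])

```text
clock: 7.12
tool_pos: [0.5776, 0.0794, 0.2804]
tool_rot: [-0.648, 0.762, 0.0, -0.001]
ft_force: [-0.8, 0.8, -0.7]
width: 0.599
finger_force: 0.0
```

```bash
python3 - <<'E'
from h import *
c,st=shot("wrist","w3",(0,0,560,260),1.42)
np.savez("w3.npz",p=st["tool_pos"],r=st["tool_rot"])
print(togo((0,0,0),0,st),st["ft_force"],st["clock"])
E
```

```text
{'tool units': array([ 4.26, 13.92,  7.04]), 'pos': array([0.5776, 0.0794, 0.2804]), 'yawy': np.float64(170.79), 'tilt': array([-0.0021, -0.0008]), 'rz': np.float64(-0.92)} [-0.77780893  0.81145138 -0.70109223] 7.125
```

View pics/w3.png

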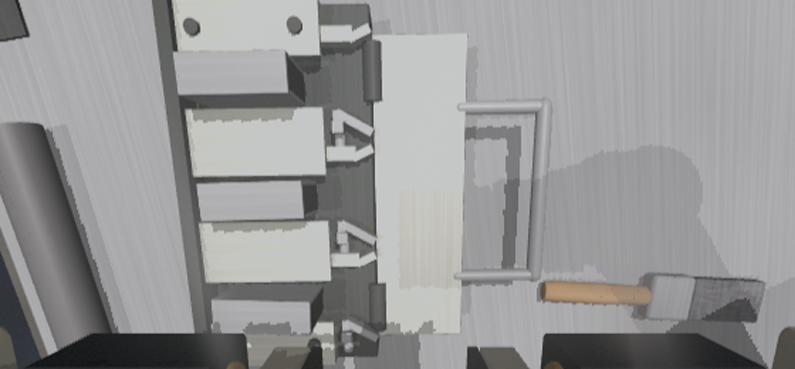

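Gate is fully down. The wrist view shows the three offcuts at (232,73), (251,200) and (261,316), and the plate edges at columns 373 and 463.

```bash
cat >> h.py <<'E'
def inj(q,p):
    a=-q[2];d=np.asarray(p)[:2]-q[:2];return np.round((np.cos(a)*d[0]-np.sin(a)*d[1],np.sin(a)*d[0]+np.cos(a)*d[1]),4)
E
python3 - <<'E'
from h import *
d=np.load("w3.npz");c=cam("wrist",dict(tool_pos=d["p"],tool_rot=d["r"]))
f=lambda l:[((a+.5)/1.42-.5,(b+.5)/1.42-.5) for a,b in l]
uv=f([(318,54),(322,107),(328,175),(328,221),(331,281),(466,34),(461,333),(373,35)])
pts=[(.034,y,.072) for y in(-.097,-.063,-.017,.017,.063)]+[(-.071,-.115,.0505),(-.071,.115,.0505),(-.001,-.115,.0505)]
q,r=fit(c,pts,uv,[.58,.02,-.16]);print("jig",q,np.degrees(q[2]),r)
for l in [(175,55),(286,52),(291,93),(178,95)],[(197,182),(302,181),(305,218),(200,219)],[(213,298),(311,299),(308,334),(216,334)]:
    P=np.array([unproj(c,u,.11) for u in f(l)]);e=P[1]+P[2]-P[0]-P[3];m=P.mean(0)
    print(m,inj(q,m),np.linalg.norm(e)/2,np.degrees(np.arctan2(e[1],e[0])))
    m[2]=.1;print(togo(m,q[2]+np.pi/2))
E
```

```text
jig [ 0.5837097   0.02133337 -0.14503936] -8.310142939495993 [ 1.3  0.7  0.4  0.4 -1.4 -0.3  0.3  0.1  0.3 -0.2  0.7 -0.6 -0.4  0.
 -1.4 -0.2]
[ 0.65543907 -0.06786013  0.11      ] [ 0.0839 -0.0779] 0.07001424793758501 172.00803349769265
{'tool units': array([ 3.31, -2.51,  4.52]), 'pos': array([0.5777, 0.0792, 0.2807]), 'yawy': np.float64(170.78), 'tilt': array([-0.0015, -0.0006]), 'rz': np.float64(8.91)}
[0.66232613 0.00909008 0.11      ] [ 0.0796 -0.0008] 0.06999540201629804 171.32754772667786
{'tool units': array([ 1.39, -2.37,  4.51]), 'pos': array([0.5777, 0.0792, 0.2807]), 'yawy': np.float64(170.78), 'tilt': array([-0.0015, -0.0006]), 'rz': np.float64(8.91)}
[0.673789   0.08910176 0.11      ] [0.0793 0.0801] 0.06744272480537965 170.43424539429768
{'tool units': array([-0.63, -2.34,  4.51]), 'pos': array([0.5777, 0.0792, 0.2807]), 'yawy': np.float64(170.78), 'tilt': array([-0.0015, -0.0006]), 'rz': np.float64(8.91)}
```

jog_arm(deltas=[{"tx": 0,"ty": 0,"tz": 0,"rx": 0,"ry": 0,"rz": -0.907,"gripper": 0.6},{"tx": 0,"ty": 0,"tz": 0,"rx": 0,"ry": 0,"rz": -0.907,"gripper": 0.6},{"tx": 0,"ty": 0,"tz": 0,"rx": 0,"ry": 0,"rz": -0.907,"gripper": 0.6},{"tx": 0,"ty": 0,"tz": 0,"rx": 0,"ry": 0,"rz": -0.907,"gripper": 0.6},{"tx": 0,"ty": 0,"tz": 0,"rx": 0,"ry": 0,"rz": -0.907,"gripper": 0.6},{"tx": 0,"ty": 0,"tz": 0,"rx": 0,"ry": 0,"rz": -0.907,"gripper": 0.6},{"tx": 0,"ty": 0,"tz": 0,"rx": 0,"ry": 0,"rz": -0.907,"gripper": 0.6},{"tx": 0,"ty": 0,"tz": 0,"rx": 0,"ry": 0,"rz": -0.907,"gripper": 0.6},{"tx": 0,"ty": 0,"tz": 0,"rx": 0,"ry": 0,"rz": -0.907,"gripper": 0.6},{"tx": 0,"ty": 0,"tz": 0,"rx": 0,"ry": 0,"rz": -0.907,"gripper": 0.6}])

```text
clock: 8.43
tool_pos: [0.5779, 0.0789, 0.2813]
tool_rot: [0.997, -0.072, -0.0, 0.0]
ft_force: [0.8, -0.3, 0.2]
width: 0.601
finger_force: 0.0
```

```bash
python3 - <<'E'
from h import *
s=bot.read_state();print(s["joint_pos"])
for p in [(.6554,-.0679,.093),(.6625,.0091,.093),(.6738,.0885,.093),(.513,-.389,.12)]:print(togo(p,-.148+np.pi/2,s))
E
```

```text
[ 4.70705167e-01  1.84942522e-01 -1.32785337e-01 -3.48624819e-05
 -1.25359381e+00  9.55934604e-01]
{'tool units': array([2.45, 3.35, 4.71]), 'pos': array([0.5779, 0.0789, 0.2813]), 'yawy': np.float64(-98.26), 'tilt': array([-0.0005, -0.0002]), 'rz': np.float64(0.02)}
{'tool units': array([2.35, 1.42, 4.71]), 'pos': array([0.5779, 0.0789, 0.2813]), 'yawy': np.float64(-98.26), 'tilt': array([-0.0005, -0.0002]), 'rz': np.float64(0.02)}
{'tool units': array([ 2.34, -0.58,  4.71]), 'pos': array([0.5779, 0.0789, 0.2813]), 'yawy': np.float64(-98.26), 'tilt': array([-0.0005, -0.0002]), 'rz': np.float64(0.02)}
{'tool units': array([ 0.08, 11.81,  4.03]), 'pos': array([0.5779, 0.0789, 0.2813]), 'yawy': np.float64(-98.26), 'tilt': array([-0.0005, -0.0002]), 'rz': np.float64(0.02)}
```

jog_arm(force=30, deltas=[{"tx": 0.82,"ty": 0.9,"tz": 0,"rx": 0,"ry": 0,"rz": 0,"gripper": 0.6},{"tx": 0.82,"ty": 0.9,"tz": 0,"rx": 0,"ry": 0,"rz": 0,"gripper": 0.6},{"tx": 0.81,"ty": 0.9,"tz": 0.7,"rx": 0,"ry": 0,"rz": 0,"gripper": 0.6},{"tx": 0,"ty": 0.65,"tz": 1,"rx": 0,"ry": 0,"rz": 0,"gripper": 0.6},{"tx": 0,"ty": 0,"tz": 1,"rx": 0,"ry": 0,"rz": 0,"gripper": 0.6},{"tx": 0,"ty": 0,"tz": 1,"rx": 0,"ry": 0,"rz": 0,"gripper": 0.6},{"tx": 0,"ty": 0,"tz": 1,"rx": 0,"ry": 0,"rz": 0,"gripper": 0.6},{"tx": 0,"ty": 0,"tz": 0,"rx": 0,"ry": 0,"rz": 0,"gripper": 0},{"tx": 0,"ty": 0,"tz": 0,"rx": 0,"ry": 0,"rz": 0,"gripper": 0},{"tx": 0,"ty": 0,"tz": 0,"rx": 0,"ry": 0,"rz": 0,"gripper": 0}])

```text
clock: 9.68
tool_pos: [0.6566, -0.0674, 0.0955]
tool_rot: [0.997, -0.074, 0.001, -0.0]
ft_force: [-0.3, 0.8, -0.4]
width: 0.32
finger_force: 0.0
```

jog_arm(deltas=[{"tx": 0,"ty": 0,"tz": 0,"rx": 0,"ry": 0,"rz": 0,"gripper": 0},{"tx": 0,"ty": 0,"tz": -0.5,"rx": 0,"ry": 0,"rz": 0,"gripper": 0},{"tx": 0,"ty": 0,"tz": -1,"rx": 0,"ry": 0,"rz": 0,"gripper": 0},{"tx": 0,"ty": 0,"tz": -1,"rx": 0,"ry": 0,"rz": 0,"gripper": 0},{"tx": 0,"ty": 0,"tz": 0,"rx": 0,"ry": 0,"rz": 0,"gripper": 0}])

```text
clock: 10.3
tool_pos: [0.6576, -0.0672, 0.1979]
tool_rot: [0.997, -0.074, 0.004, -0.001]
ft_force: [0.4, 0.3, -2.4]
width: 0.285
finger_force: 30.0
```

```bash
python3 - <<'E'
from h import *
s=bot.read_state();print(s["width"]*88)
print(togo((.513,-.389,.12),-.148+np.pi/2,s))
c=cam("top");print([np.round(unproj(c,u,.045),3) for u in[(371,198),(432,195),(437,248),(375,251)]],unproj(c,(392,162),.1),unproj(c,(345,270),.02))
E
```

```text
25.04132835160363
{'tool units': array([-2.4 ,  8.49,  1.92]), 'pos': array([ 0.6576, -0.0672,  0.1979]), 'yawy': np.float64(-98.5), 'tilt': array([0.0073, 0.0007]), 'rz': np.float64(-0.0)}
[array([ 0.591, -0.292,  0.045]), array([ 0.598, -0.48 ,  0.045]), array([ 0.434, -0.486,  0.045]), array([ 0.429, -0.297,  0.045])] [ 0.69060533 -0.348729    0.1       ] [ 0.37333438 -0.2078641   0.02      ]
```

jog_arm(deltas=[{"tx": -0.24,"ty": 0.98,"tz": 0,"rx": 0,"ry": 0,"rz": 0,"gripper": 0},{"tx": -0.24,"ty": 0.98,"tz": 0,"rx": 0,"ry": 0,"rz": 0,"gripper": 0},{"tx": -0.24,"ty": 0.98,"tz": 0,"rx": 0,"ry": 0,"rz": 0,"gripper": 0},{"tx": -0.24,"ty": 0.98,"tz": 0,"rx": 0,"ry": 0,"rz": 0,"gripper": 0},{"tx": -0.24,"ty": 0.98,"tz": 0,"rx": 0,"ry": 0,"rz": 0,"gripper": 0},{"tx": -0.24,"ty": 0.98,"tz": 0,"rx": 0,"ry": 0,"rz": 0,"gripper": 0},{"tx": -0.24,"ty": 0.98,"tz": 0,"rx": 0,"ry": 0,"rz": 0,"gripper": 0},{"tx": -0.24,"ty": 0.98,"tz": 0,"rx": 0,"ry": 0,"rz": 0,"gripper": 0},{"tx": -0.24,"ty": 0.98,"tz": 0,"rx": 0,"ry": 0,"rz": 0,"gripper": 0},{"tx": -0.24,"ty": 0.98,"tz": 0,"rx": 0,"ry": 0,"rz": 0,"gripper": 0}])

```text
clock: 11.55
tool_pos: [0.5015, -0.4415, 0.1926]
tool_rot: [0.997, -0.074, -0.0, -0.0]
ft_force: [0.1, -0.6, -1.4]
width: 0.283
finger_force: 30.0
```

jog_arm(deltas=[{"tx": 0,"ty": 0,"tz": 0.9,"rx": 0,"ry": 0,"rz": 0,"gripper": 0},{"tx": 0,"ty": 0,"tz": 0.9,"rx": 0,"ry": 0,"rz": 0,"gripper": 0},{"tx": 0,"ty": 0,"tz": 0.9,"rx": 0,"ry": 0,"rz": 0,"gripper": 0},{"tx": 0,"ty": 0,"tz": 0.5,"rx": 0,"ry": 0,"rz": 0,"gripper": 0},{"tx": 0,"ty": 0,"tz": 0,"rx": 0,"ry": 0,"rz": 0,"gripper": 0},{"tx": 0,"ty": 0,"tz": 0,"rx": 0,"ry": 0,"rz": 0,"gripper": 0.42},{"tx": 0,"ty": 0,"tz": 0,"rx": 0,"ry": 0,"rz": 0,"gripper": 0.42},{"tx": 0,"ty": 0,"tz": 0,"rx": 0,"ry": 0,"rz": 0,"gripper": 0.42}])

```text
clock: 12.55
tool_pos: [0.503, -0.4411, 0.0666]
tool_rot: [0.997, -0.074, 0.001, 0.0]
ft_force: [1.2, 0.2, 0.1]
width: 0.414
finger_force: 0.0
```

jog_arm(deltas=[{"tx": 0,"ty": 0,"tz": -1,"rx": 0,"ry": 0,"rz": 0,"gripper": 0.42},{"tx": 0,"ty": 0,"tz": -1,"rx": 0,"ry": 0,"rz": 0,"gripper": 0.42},{"tx": 0,"ty": 0,"tz": -1,"rx": 0,"ry": 0,"rz": 0,"gripper": 0.42},{"tx": 0,"ty": 0,"tz": -0.6,"rx": 0,"ry": 0,"rz": 0,"gripper": 0.6}])

```text
clock: 13.05
tool_pos: [0.5031, -0.4413, 0.2127]
tool_rot: [0.997, -0.074, 0.002, 0.001]
ft_force: [0.1, -0.5, -0.5]
width: 0.484
finger_force: 0.0
```

```bash
python3 - <<'E'
from h import *
s=bot.read_state();print(s["width"]*88,s["clock"])
print(togo((.6625,.0091,.093),-.148+np.pi/2,s))
E
```

```text
42.57512034741064 13.05
{'tool units': array([  2.26, -11.73,   2.98]), 'pos': array([ 0.5031, -0.4413,  0.2127]), 'yawy': np.float64(-98.52), 'tilt': array([ 0.0033, -0.002 ]), 'rz': np.float64(-0.0)}
```

jog_arm(deltas=[{"tx": 0.2,"ty": -1,"tz": 0,"rx": 0,"ry": 0,"rz": 0,"gripper": 0.6},{"tx": 0.2,"ty": -1,"tz": 0,"rx": 0,"ry": 0,"rz": 0,"gripper": 0.6},{"tx": 0.2,"ty": -1,"tz": 0,"rx": 0,"ry": 0,"rz": 0,"gripper": 0.6},{"tx": 0.2,"ty": -1,"tz": 0,"rx": 0,"ry": 0,"rz": 0,"gripper": 0.6},{"tx": 0.2,"ty": -1,"tz": 0,"rx": 0,"ry": 0,"rz": 0,"gripper": 0.6},{"tx": 0.2,"ty": -1,"tz": 0,"rx": 0,"ry": 0,"rz": 0,"gripper": 0.6},{"tx": 0.2,"ty": -1,"tz": 0,"rx": 0,"ry": 0,"rz": 0,"gripper": 0.6},{"tx": 0.2,"ty": -1,"tz": 0,"rx": 0,"ry": 0,"rz": 0,"gripper": 0.6},{"tx": 0.2,"ty": -1,"tz": 0,"rx": 0,"ry": 0,"rz": 0,"gripper": 0.6},{"tx": 0.2,"ty": -1,"tz": 0,"rx": 0,"ry": 0,"rz": 0,"gripper": 0.6}])

```text
clock: 14.3
tool_pos: [0.6414, -0.0558, 0.2102]
tool_rot: [0.997, -0.074, 0.001, -0.0]
ft_force: [0.1, -1.0, 0.2]
width: 0.6
finger_force: 0.0
```

jog_arm(deltas=[{"tx": 0.13,"ty": -0.87,"tz": 0,"rx": 0,"ry": 0,"rz": 0,"gripper": 0.6},{"tx": 0.13,"ty": -0.86,"tz": 0,"rx": 0,"ry": 0,"rz": 0,"gripper": 0.6},{"tx": 0,"ty": 0,"tz": 1,"rx": 0,"ry": 0,"rz": 0,"gripper": 0.6},{"tx": 0,"ty": 0,"tz": 1,"rx": 0,"ry": 0,"rz": 0,"gripper": 0.6},{"tx": 0,"ty": 0,"tz": 0.98,"rx": 0,"ry": 0,"rz": 0,"gripper": 0.6},{"tx": 0,"ty": 0,"tz": 0,"rx": 0,"ry": 0,"rz": 0,"gripper": 0},{"tx": 0,"ty": 0,"tz": 0,"rx": 0,"ry": 0,"rz": 0,"gripper": 0},{"tx": 0,"ty": 0,"tz": 0,"rx": 0,"ry": 0,"rz": 0,"gripper": 0},{"tx": 0,"ty": 0,"tz": 0,"rx": 0,"ry": 0,"rz": 0,"gripper": 0}])

```text
clock: 15.42
tool_pos: [0.6618, 0.0098, 0.091]
tool_rot: [0.997, -0.074, 0.001, -0.0]
ft_force: [-0.2, 0.2, 2.1]
width: 0.283
finger_force: 29.9
```

jog_arm(deltas=[{"tx": 0,"ty": 0,"tz": 0,"rx": 0,"ry": 0,"rz": 0,"gripper": 0},{"tx": 0,"ty": 0,"tz": -0.5,"rx": 0,"ry": 0,"rz": 0,"gripper": 0},{"tx": 0,"ty": 0,"tz": -1,"rx": 0,"ry": 0,"rz": 0,"gripper": 0},{"tx": 0,"ty": 0,"tz": -1,"rx": 0,"ry": 0,"rz": 0,"gripper": 0},{"tx": 0,"ty": 0,"tz": 0,"rx": 0,"ry": 0,"rz": 0,"gripper": 0}])

```text
clock: 16.05
tool_pos: [0.6633, 0.0101, 0.194]
tool_rot: [0.997, -0.074, 0.003, -0.001]
ft_force: [-0.8, 0.0, -1.9]
width: 0.284
finger_force: 29.9
```

```bash
python3 - <<'E'
from h import *
s=bot.read_state();print(s["width"]*88,s["clock"])
print(togo((.513,-.389,.068),-.148+np.pi/2,s))
E
```

```text
25.03104673341183 16.05
{'tool units': array([-2.26, 10.43,  3.11]), 'pos': array([0.6633, 0.0101, 0.194 ]), 'yawy': np.float64(-98.52), 'tilt': array([0.0062, 0.0013]), 'rz': np.float64(-0.0)}
```

jog_arm(deltas=[{"tx": -0.22,"ty": 1,"tz": 0,"rx": 0,"ry": 0,"rz": 0,"gripper": 0},{"tx": -0.22,"ty": 1,"tz": 0,"rx": 0,"ry": 0,"rz": 0,"gripper": 0},{"tx": -0.22,"ty": 1,"tz": 0,"rx": 0,"ry": 0,"rz": 0,"gripper": 0},{"tx": -0.22,"ty": 1,"tz": 0,"rx": 0,"ry": 0,"rz": 0,"gripper": 0},{"tx": -0.22,"ty": 1,"tz": 0,"rx": 0,"ry": 0,"rz": 0,"gripper": 0},{"tx": -0.22,"ty": 1,"tz": 0,"rx": 0,"ry": 0,"rz": 0,"gripper": 0},{"tx": -0.22,"ty": 1,"tz": 0,"rx": 0,"ry": 0,"rz": 0,"gripper": 0},{"tx": -0.22,"ty": 1,"tz": 0,"rx": 0,"ry": 0,"rz": 0,"gripper": 0},{"tx": -0.22,"ty": 1,"tz": 0,"rx": 0,"ry": 0,"rz": 0,"gripper": 0},{"tx": -0.22,"ty": 1,"tz": 0,"rx": 0,"ry": 0,"rz": 0,"gripper": 0}])

```text
clock: 17.3
tool_pos: [0.5139, -0.3735, 0.1889]
tool_rot: [0.997, -0.074, -0.001, -0.0]
ft_force: [0.4, -0.8, -0.8]
width: 0.284
finger_force: 29.9
```

jog_arm(deltas=[{"tx": 0,"ty": 0.4,"tz": 0,"rx": 0,"ry": 0,"rz": 0,"gripper": 0},{"tx": 0,"ty": 0,"tz": 0.9,"rx": 0,"ry": 0,"rz": 0,"gripper": 0},{"tx": 0,"ty": 0,"tz": 0.9,"rx": 0,"ry": 0,"rz": 0,"gripper": 0},{"tx": 0,"ty": 0,"tz": 0.9,"rx": 0,"ry": 0,"rz": 0,"gripper": 0},{"tx": 0,"ty": 0,"tz": 0.4,"rx": 0,"ry": 0,"rz": 0,"gripper": 0},{"tx": 0,"ty": 0,"tz": 0,"rx": 0,"ry": 0,"rz": 0,"gripper": 0},{"tx": 0,"ty": 0,"tz": 0,"rx": 0,"ry": 0,"rz": 0,"gripper": 0.42},{"tx": 0,"ty": 0,"tz": 0,"rx": 0,"ry": 0,"rz": 0,"gripper": 0.42},{"tx": 0,"ty": 0,"tz": 0,"rx": 0,"ry": 0,"rz": 0,"gripper": 0.42}])

```text
clock: 18.42
tool_pos: [0.5134, -0.3888, 0.0674]
tool_rot: [0.997, -0.074, 0.001, 0.0]
ft_force: [0.6, 0.2, 0.0]
width: 0.416
finger_force: 0.0
```

jog_arm(deltas=[{"tx": 0,"ty": 0,"tz": -1,"rx": 0,"ry": 0,"rz": 0,"gripper": 0.42},{"tx": 0,"ty": 0,"tz": -1,"rx": 0,"ry": 0,"rz": 0,"gripper": 0.42},{"tx": 0,"ty": 0,"tz": -1,"rx": 0,"ry": 0,"rz": 0,"gripper": 0.42},{"tx": 0,"ty": 0,"tz": -0.6,"rx": 0,"ry": 0,"rz": 0,"gripper": 0.6}])

```text
clock: 18.92
tool_pos: [0.5134, -0.389, 0.2134]
tool_rot: [0.997, -0.074, 0.002, 0.001]
ft_force: [0.4, -0.1, 0.4]
width: 0.483
finger_force: 0.0
```

```bash
python3 - <<'E'
from h import *
s=bot.read_state();print(s["width"]*88,s["clock"])
print(togo((.6738,.0885,.093),-.148+np.pi/2,s))
E
```

```text
42.4791044247042 18.925
{'tool units': array([  2.19, -12.4 ,   3.  ]), 'pos': array([ 0.5134, -0.389 ,  0.2134]), 'yawy': np.float64(-98.52), 'tilt': array([ 0.0034, -0.0017]), 'rz': np.float64(-0.0)}
```

jog_arm(deltas=[{"tx": 0.19,"ty": -1,"tz": 0,"rx": 0,"ry": 0,"rz": 0,"gripper": 0.6},{"tx": 0.19,"ty": -1,"tz": 0,"rx": 0,"ry": 0,"rz": 0,"gripper": 0.6},{"tx": 0.19,"ty": -1,"tz": 0,"rx": 0,"ry": 0,"rz": 0,"gripper": 0.6},{"tx": 0.19,"ty": -1,"tz": 0,"rx": 0,"ry": 0,"rz": 0,"gripper": 0.6},{"tx": 0.19,"ty": -1,"tz": 0,"rx": 0,"ry": 0,"rz": 0,"gripper": 0.6},{"tx": 0.19,"ty": -1,"tz": 0,"rx": 0,"ry": 0,"rz": 0,"gripper": 0.6},{"tx": 0.19,"ty": -1,"tz": 0,"rx": 0,"ry": 0,"rz": 0,"gripper": 0.6},{"tx": 0.19,"ty": -1,"tz": 0,"rx": 0,"ry": 0,"rz": 0,"gripper": 0.6},{"tx": 0.19,"ty": -1,"tz": 0,"rx": 0,"ry": 0,"rz": 0,"gripper": 0.6},{"tx": 0.19,"ty": -1,"tz": 0,"rx": 0,"ry": 0,"rz": 0,"gripper": 0.6}])

```text
clock: 20.18
tool_pos: [0.6477, -0.0029, 0.211]
tool_rot: [0.997, -0.074, 0.001, -0.0]
ft_force: [0.5, -0.8, -0.2]
width: 0.6
finger_force: 0.0
```

jog_arm(deltas=[{"tx": 0.1,"ty": -0.8,"tz": 0,"rx": 0,"ry": 0,"rz": 0,"gripper": 0.6},{"tx": 0.1,"ty": -0.8,"tz": 0,"rx": 0,"ry": 0,"rz": 0,"gripper": 0.6},{"tx": 0.09,"ty": -0.8,"tz": 0,"rx": 0,"ry": 0,"rz": 0,"gripper": 0.6},{"tx": 0,"ty": 0,"tz": 1,"rx": 0,"ry": 0,"rz": 0,"gripper": 0.6},{"tx": 0,"ty": 0,"tz": 1,"rx": 0,"ry": 0,"rz": 0,"gripper": 0.6},{"tx": 0,"ty": 0,"tz": 0.98,"rx": 0,"ry": 0,"rz": 0,"gripper": 0.6},{"tx": 0,"ty": 0,"tz": 0,"rx": 0,"ry": 0,"rz": 0,"gripper": 0},{"tx": 0,"ty": 0,"tz": 0,"rx": 0,"ry": 0,"rz": 0,"gripper": 0},{"tx": 0,"ty": 0,"tz": 0,"rx": 0,"ry": 0,"rz": 0,"gripper": 0},{"tx": 0,"ty": 0,"tz": 0,"rx": 0,"ry": 0,"rz": 0,"gripper": 0}])

```text
clock: 21.42
tool_pos: [0.6735, 0.0891, 0.0923]
tool_rot: [0.997, -0.074, 0.001, -0.0]
ft_force: [-1.0, -0.3, 3.5]
width: 0.287
finger_force: 29.7
```

jog_arm(deltas=[{"tx": 0,"ty": 0,"tz": 0,"rx": 0,"ry": 0,"rz": 0,"gripper": 0},{"tx": 0,"ty": 0,"tz": -0.5,"rx": 0,"ry": 0,"rz": 0,"gripper": 0},{"tx": 0,"ty": 0,"tz": -1,"rx": 0,"ry": 0,"rz": 0,"gripper": 0},{"tx": 0,"ty": 0,"tz": -1,"rx": 0,"ry": 0,"rz": 0,"gripper": 0},{"tx": 0,"ty": 0,"tz": 0,"rx": 0,"ry": 0,"rz": 0,"gripper": 0}])

```text
clock: 22.05
tool_pos: [0.6747, 0.0894, 0.195]
tool_rot: [0.997, -0.074, 0.003, -0.001]
ft_force: [0.1, 0.2, -2.5]
width: 0.286
finger_force: 29.7
```

```bash
python3 - <<'E'
from h import *
s=bot.read_state();print(s["width"]*88,s["clock"])
print(togo((.521,-.338,.068),-.148+np.pi/2,s))
E
```

```text
25.19097346934627 22.05
{'tool units': array([-2.24, 11.15,  3.13]), 'pos': array([0.6747, 0.0894, 0.195 ]), 'yawy': np.float64(-98.52), 'tilt': array([0.0061, 0.002 ]), 'rz': np.float64(-0.0)}
```

jog_arm(deltas=[{"tx": -0.2,"ty": 1,"tz": 0,"rx": 0,"ry": 0,"rz": 0,"gripper": 0},{"tx": -0.2,"ty": 1,"tz": 0,"rx": 0,"ry": 0,"rz": 0,"gripper": 0},{"tx": -0.2,"ty": 1,"tz": 0,"rx": 0,"ry": 0,"rz": 0,"gripper": 0},{"tx": -0.2,"ty": 1,"tz": 0,"rx": 0,"ry": 0,"rz": 0,"gripper": 0},{"tx": -0.2,"ty": 1,"tz": 0,"rx": 0,"ry": 0,"rz": 0,"gripper": 0},{"tx": -0.2,"ty": 1,"tz": 0,"rx": 0,"ry": 0,"rz": 0,"gripper": 0},{"tx": -0.2,"ty": 1,"tz": 0,"rx": 0,"ry": 0,"rz": 0,"gripper": 0},{"tx": -0.2,"ty": 1,"tz": 0,"rx": 0,"ry": 0,"rz": 0,"gripper": 0},{"tx": -0.2,"ty": 1,"tz": 0,"rx": 0,"ry": 0,"rz": 0,"gripper": 0},{"tx": -0.2,"ty": 1,"tz": 0,"rx": 0,"ry": 0,"rz": 0,"gripper": 0}])

```text
clock: 23.3
tool_pos: [0.5333, -0.2956, 0.1898]
tool_rot: [0.997, -0.074, -0.001, -0.0]
ft_force: [0.9, 0.2, -1.3]
width: 0.286
finger_force: 29.7
```

jog_arm(deltas=[{"tx": -0.2,"ty": 0.9,"tz": 0,"rx": 0,"ry": 0,"rz": 0,"gripper": 0},{"tx": 0,"ty": 0.2,"tz": 0.9,"rx": 0,"ry": 0,"rz": 0,"gripper": 0},{"tx": 0,"ty": 0,"tz": 0.9,"rx": 0,"ry": 0,"rz": 0,"gripper": 0},{"tx": 0,"ty": 0,"tz": 0.9,"rx": 0,"ry": 0,"rz": 0,"gripper": 0},{"tx": 0,"ty": 0,"tz": 0.4,"rx": 0,"ry": 0,"rz": 0,"gripper": 0},{"tx": 0,"ty": 0,"tz": 0,"rx": 0,"ry": 0,"rz": 0,"gripper": 0},{"tx": 0,"ty": 0,"tz": 0,"rx": 0,"ry": 0,"rz": 0,"gripper": 0.42},{"tx": 0,"ty": 0,"tz": 0,"rx": 0,"ry": 0,"rz": 0,"gripper": 0.42},{"tx": 0,"ty": 0,"tz": 0,"rx": 0,"ry": 0,"rz": 0,"gripper": 0.42}])

```text
clock: 24.42
tool_pos: [0.5207, -0.3372, 0.0682]
tool_rot: [0.997, -0.074, 0.001, 0.0]
ft_force: [-0.2, 0.8, 0.1]
width: 0.416
finger_force: 0.0
```

jog_arm(deltas=[{"tx": 0,"ty": 0,"tz": -1,"rx": 0,"ry": 0,"rz": 0,"gripper": 0.42},{"tx": 0,"ty": 0,"tz": -1,"rx": 0,"ry": 0,"rz": 0,"gripper": 0.42},{"tx": 0,"ty": 0,"tz": -1,"rx": 0,"ry": 0,"rz": 0,"gripper": 0.42},{"tx": 0,"ty": -1,"tz": -0.9,"rx": 0,"ry": 0,"rz": 0,"gripper": 0.6},{"tx": 0,"ty": -1,"tz": 0,"rx": 0,"ry": 0,"rz": 0,"gripper": 0.8},{"tx": 0,"ty": -1,"tz": 0,"rx": 0,"ry": 0,"rz": 0,"gripper": 0.8},{"tx": 0,"ty": -1,"tz": 0,"rx": 0,"ry": 0,"rz": 0,"gripper": 0.8},{"tx": 0,"ty": -1,"tz": 0,"rx": 0,"ry": 0,"rz": 0,"gripper": 0.8},{"tx": 0,"ty": -1,"tz": 0,"rx": 0,"ry": 0,"rz": 0,"gripper": 0.8}])

```text
clock: 25.55
tool_pos: [0.5558, -0.0984, 0.2238]
tool_rot: [0.997, -0.074, 0.001, -0.0]
ft_force: [0.4, -0.3, -0.0]
width: 0.802
finger_force: 0.0
```

```bash
python3 - <<'E'
from h import *
c,s=shot("top","top2",(130,130,450,290),2.5);print(s["width"]*88,s["clock"],s["joint_pos"])
print(togo((.4207,.376,.2),None,s))
E
```

```text
70.54399947292433 25.55 [ 1.71487765e-01  1.89041659e-01 -2.61525993e-01  4.38884660e-05
 -1.11885999e+00  1.25046620e+00]
{'tool units': array([ -5.1 , -11.23,   0.59]), 'pos': array([ 0.5558, -0.0984,  0.2238]), 'yawy': np.float64(-98.53), 'tilt': array([0.0014, 0.0002])}
```

View pics/top2.png

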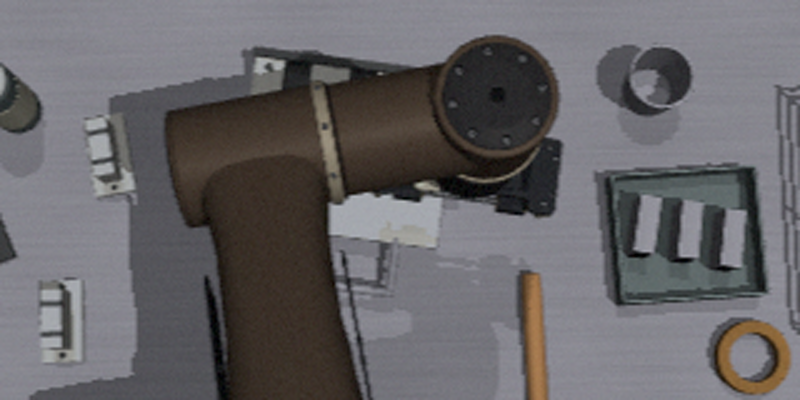

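All three offcuts stand in the bin, and both blocks are where they were. Next is one close look at the empty slots, for a precise fit of the jig.

jog_arm(deltas=[{"tx": 0.1,"ty": -1,"tz": -0.3,"rx": 0,"ry": 0,"rz": 0,"gripper": 0.8},{"tx": 0.1,"ty": -1,"tz": -0.3,"rx": 0,"ry": 0,"rz": 0,"gripper": 0.8},{"tx": 0.05,"ty": -1.0,"tz": 0,"rx": 0,"ry": 0,"rz": 0,"gripper": 0.8},{"tx": 0,"ty": 0,"tz": 0,"rx": 0,"ry": 0,"rz": 0,"gripper": 0.8},{"tx": 0,"ty": 0,"tz": 0,"rx": 0,"ry": 0,"rz": 0,"gripper": 0.8}])

```text
clock: 26.22
tool_pos: [0.5832, 0.0175, 0.2472]
tool_rot: [0.997, -0.074, 0.0, -0.0]
ft_force: [-0.8, -0.1, 0.2]
width: 0.798
finger_force: 0.0
```

```bash
python3 - <<'E'
from h import *
c,st=shot("wrist","w4",(60,0,500,250),1.8)
np.savez("w4.npz",p=st["tool_pos"],r=st["tool_rot"])
print(togo((0,0,0),0,st))
E
```

```text
{'tool units': array([-14.36,   2.59,   6.18]), 'pos': array([0.5832, 0.0175, 0.2472]), 'yawy': np.float64(-98.5), 'tilt': array([0.0002, 0.    ]), 'rz': np.float64(8.15)}
```

View pics/w4.png

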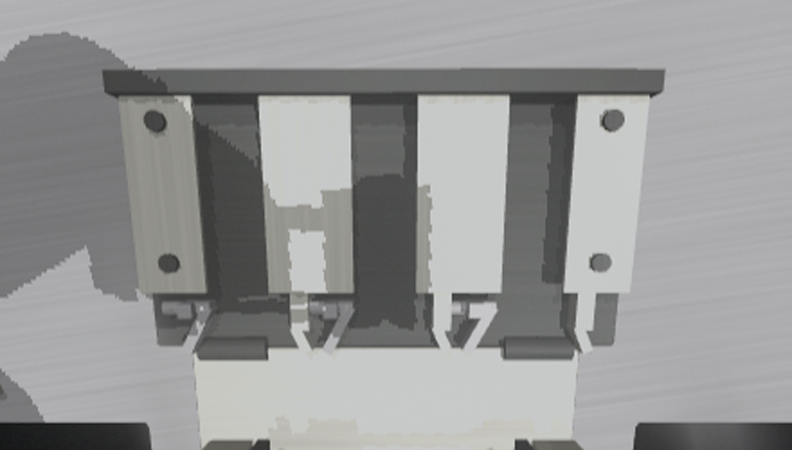

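```bash
python3 - <<'E'
from h import *
d=np.load("w4.npz");c=cam("wrist",dict(tool_pos=d["p"],tool_rot=d["r"]))
f=lambda l:[(60+(a+.5)/1.8-.5,(b+.5)/1.8-.5) for a,b in l]
uv=f([(x,293) for x in(207,268,353,417,503,565)]+[(x,96) for x in(191,259,350,418,510,578)]+[(195,350),(578,350)])
ys=(.097,.063,.017,-.017,-.063,-.097)
pts=[(.034,y,.072) for y in ys]+[(.132,y,.072) for y in ys]+[(-.003,.115,.0505),(-.003,-.115,.0505)]
q,r=fit(c,pts,uv,[.58,.02,-.15]);print("jig",q,np.degrees(q[2]));print(r)
s=bot.read_state()
print(togo((.4205,.377,.15),np.radians(-88.5),s))
E
```

```text
jig [ 0.58378259  0.02054296 -0.1468736 ] -8.415237372592951
[-0.  -0.1  0.8 -0.1  0.6 -0.1 -0.2 -0.2 -1.  -0.2 -0.7 -0.3  0.   0.1
 -0.1  0.1  0.3 -0.   0.3 -0.1  0.2 -0.2  0.1 -0.2 -1.2  0.9  0.7  0.7]
{'tool units': array([-5.36, -8.3 ,  2.43]), 'pos': array([0.5831, 0.017 , 0.2472]), 'yawy': np.float64(-98.54), 'tilt': array([ 0.0001, -0.    ]), 'rz': np.float64(-1.0)}
```

jog_arm(deltas=[{"tx": -0.6,"ty": -0.92,"tz": 0,"rx": 0,"ry": 0,"rz": 0,"gripper": 0.65},{"tx": -0.6,"ty": -0.92,"tz": 0,"rx": 0,"ry": 0,"rz": 0,"gripper": 0.65},{"tx": -0.6,"ty": -0.92,"tz": 0,"rx": 0,"ry": 0,"rz": 0,"gripper": 0.65},{"tx": -0.6,"ty": -0.92,"tz": 0,"rx": 0,"ry": 0,"rz": 0,"gripper": 0.65},{"tx": -0.6,"ty": -0.92,"tz": 0,"rx": 0,"ry": 0,"rz": 0,"gripper": 0.65},{"tx": -0.6,"ty": -0.92,"tz": 0,"rx": 0,"ry": 0,"rz": 0,"gripper": 0.65},{"tx": -0.6,"ty": -0.92,"tz": 0,"rx": 0,"ry": 0,"rz": 0,"gripper": 0.65},{"tx": -0.6,"ty": -0.92,"tz": 0,"rx": 0,"ry": 0,"rz": 0,"gripper": 0.65},{"tx": -0.56,"ty": -0.94,"tz": 0,"rx": 0,"ry": 0,"rz": 0,"gripper": 0.65},{"tx": 0,"ty": 0,"tz": 0,"rx": 0,"ry": 0,"rz": -1,"gripper": 0.65}])

```text
clock: 27.52
tool_pos: [0.4201, 0.379, 0.2468]
tool_rot: [1.0, 0.015, 0.0, -0.0]
ft_force: [0.5, -0.9, -0.4]
width: 0.652
finger_force: 0.0
```

```bash
python3 - <<'E'
from h import *
c=cam("top");f=bot.grab_frame("top")[175:285,120:200,::-1];cv2.imwrite("pics/t3.png",cv2.resize(f,None,fx=5,fy=5,interpolation=cv2.INTER_CUBIC))
s=bot.read_state();print(s["joint_pos"],s["clock"],togo((.4205,.377,.045),np.radians(-88.5),s))
E
```

```text
[ 1.07840213e+00  1.75085013e-01 -2.24321390e-01  2.31339487e-05
 -1.17154004e+00  5.32487964e-01] 27.575 {'tool units': array([0.  , 0.02, 5.05]), 'pos': array([0.4204, 0.378 , 0.2469]), 'yawy': np.float64(-87.7), 'tilt': array([-0.0001, -0.0001]), 'rz': np.float64(0.08)}
```

jog_arm(force=45, deltas=[{"tx": 0,"ty": 0,"tz": 1,"rx": 0,"ry": 0,"rz": 0.08,"gripper": 0.65},{"tx": 0,"ty": 0,"tz": 1,"rx": 0,"ry": 0,"rz": 0,"gripper": 0.65},{"tx": 0,"ty": 0,"tz": 1,"rx": 0,"ry": 0,"rz": 0,"gripper": 0.65},{"tx": 0,"ty": 0,"tz": 0.8,"rx": 0,"ry": 0,"rz": 0,"gripper": 0.65},{"tx": 0,"ty": 0,"tz": 0.6,"rx": 0,"ry": 0,"rz": 0,"gripper": 0.65},{"tx": 0,"ty": 0,"tz": 0.6,"rx": 0,"ry": 0,"rz": 0,"gripper": 0.65},{"tx": 0,"ty": 0,"tz": 0,"rx": 0,"ry": 0,"rz": 0,"gripper": 0},{"tx": 0,"ty": 0,"tz": 0,"rx": 0,"ry": 0,"rz": 0,"gripper": 0},{"tx": 0,"ty": 0,"tz": 0,"rx": 0,"ry": 0,"rz": 0,"gripper": 0},{"tx": 0,"ty": 0,"tz": 0,"rx": 0,"ry": 0,"rz": 0,"gripper": 0}])

```text
clock: 28.82
tool_pos: [0.4211, 0.3783, 0.048]
tool_rot: [1.0, 0.006, 0.001, -0.001]
ft_force: [-0.1, 0.5, 4.5]
width: 0.268
finger_force: 45.0
```

```bash
python3 - <<'E'
from h import *
s=bot.read_state();print(s["width"]*88,s["clock"],s["finger_force"],togo((.4205,.377,.045),None,s))
q=[.5838,.0205,-.1469]
for n,y in((1,.08),(2,0),(3,-.08)):print(n,togo(J(q,(-.07,y,.13)),q[2]+np.pi/2,s))
E
```

```text
23.574049241513077 28.825 44.99200165271759 {'tool units': array([-0.01,  0.03,  0.08]), 'pos': array([0.4211, 0.3783, 0.048 ]), 'yawy': np.float64(-89.34), 'tilt': array([0.0012, 0.0019])}
1 {'tool units': array([ 2.55,  6.74, -2.06]), 'pos': array([0.4211, 0.3783, 0.048 ]), 'yawy': np.float64(-89.34), 'tilt': array([0.0012, 0.0019]), 'rz': np.float64(0.91)}
2 {'tool units': array([ 2.24,  8.71, -2.06]), 'pos': array([0.4211, 0.3783, 0.048 ]), 'yawy': np.float64(-89.34), 'tilt': array([0.0012, 0.0019]), 'rz': np.float64(0.91)}
3 {'tool units': array([ 1.92, 10.69, -2.07]), 'pos': array([0.4211, 0.3783, 0.048 ]), 'yawy': np.float64(-89.34), 'tilt': array([0.0012, 0.0019]), 'rz': np.float64(0.91)}
```

jog_arm(deltas=[{"tx": 0,"ty": 0,"tz": -0.5,"rx": 0,"ry": 0,"rz": 0,"gripper": 0},{"tx": 0,"ty": 0,"tz": -1,"rx": 0,"ry": 0,"rz": 0,"gripper": 0},{"tx": 0,"ty": 0,"tz": -1,"rx": 0,"ry": 0,"rz": 0,"gripper": 0},{"tx": 0.25,"ty": 0.97,"tz": 0,"rx": 0,"ry": 0,"rz": 0,"gripper": 0},{"tx": 0.25,"ty": 0.97,"tz": 0,"rx": 0,"ry": 0,"rz": 0,"gripper": 0},{"tx": 0.25,"ty": 0.97,"tz": 0,"rx": 0,"ry": 0,"rz": 0,"gripper": 0},{"tx": 0.25,"ty": 0.97,"tz": 0,"rx": 0,"ry": 0,"rz": 0,"gripper": 0},{"tx": 0.25,"ty": 0.97,"tz": 0,"rx": 0,"ry": 0,"rz": 0,"gripper": 0},{"tx": 0.25,"ty": 0.97,"tz": 0,"rx": 0,"ry": 0,"rz": 0,"gripper": 0},{"tx": 0.25,"ty": 0.97,"tz": 0,"rx": 0,"ry": 0,"rz": 0,"gripper": 0}])

```text
clock: 30.08
tool_pos: [0.4934, 0.1055, 0.147]
tool_rot: [1.0, 0.006, -0.0, -0.0]
ft_force: [0.5, -0.0, -3.3]
width: 0.269
finger_force: 45.0
```

jog_arm(deltas=[{"tx": 0.25,"ty": 0.97,"tz": 0,"rx": 0,"ry": 0,"rz": 0,"gripper": 0},{"tx": 0.24,"ty": 0.95,"tz": 0,"rx": 0,"ry": 0,"rz": 0,"gripper": 0},{"tx": 0,"ty": 0,"tz": 0,"rx": 0,"ry": 0,"rz": 0.91,"gripper": 0},{"tx": 0,"ty": 0,"tz": 0,"rx": 0,"ry": 0,"rz": 0,"gripper": 0},{"tx": 0,"ty": 0,"tz": 0,"rx": 0,"ry": 0,"rz": 0,"gripper": 0}])

```text
clock: 30.7
tool_pos: [0.514, 0.0305, 0.147]
tool_rot: [0.997, -0.072, -0.0, -0.0]
ft_force: [-0.3, -0.8, -3.0]
width: 0.267
finger_force: 45.0
```

```bash
python3 - <<'E'
from h import *
q=[.5838,.0205,-.1469]
c,s=shot("wrist","w5",(100,0,460,290),2)
np.savez("w5.npz",p=s["tool_pos"],r=s["tool_rot"])
print(s["width"]*88,s["finger_force"],togo(J(q,(-.07,0,.0995)),q[2]+np.pi/2,s))
E
```

```text
23.518415728137693 44.9897825717926 {'tool units': array([ 0.01, -0.01,  1.19]), 'pos': array([0.514 , 0.0305, 0.147 ]), 'yawy': np.float64(-98.23), 'tilt': array([-0.0002,  0.0001]), 'rz': np.float64(0.02)}
```

View pics/w5.png

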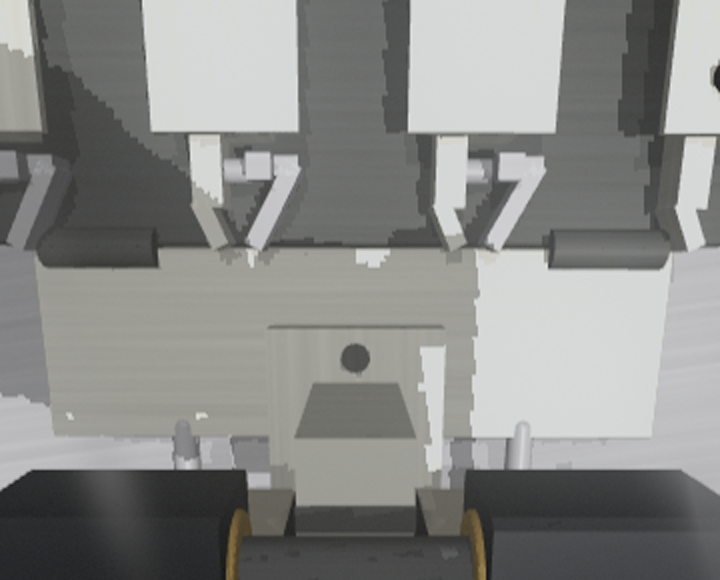

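The wrist view shows the foot front at columns 268–444 (row 327), centred on the slot 2 gap at 298–408. Numeric check:

```bash
python3 - <<'E'
from h import *
q=[.5838,.0205,-.1469]
d=np.load("w5.npz");c=cam("wrist",dict(tool_pos=d["p"],tool_rot=d["r"]))
f=lambda a,b:(100+(a+.5)/2-.5,(b+.5)/2-.5)
for a,b,z in[(298,131,.072),(408,131,.072),(151,131,.072),(557,131,.072),(268,326,.111),(444,326,.111)]:print(inj(q,unproj(c,f(a,b),z)))
E
```

```text
[0.0345 0.0175]
[ 0.0346 -0.0168]
[0.0343 0.0635]
[ 0.0347 -0.0633]
[-0.0219  0.0235]
[-0.0218 -0.0251]
```

jog_arm(deltas=[{"tx": 0,"ty": -0.02,"tz": 0.6,"rx": 0,"ry": 0,"rz": 0.02,"gripper": 0},{"tx": 0,"ty": 0,"tz": 0.57,"rx": 0,"ry": 0,"rz": 0,"gripper": 0},{"tx": 0.4,"ty": 0,"tz": 0,"rx": 0,"ry": 0,"rz": 0,"gripper": 0},{"tx": 0.4,"ty": 0,"tz": 0,"rx": 0,"ry": 0,"rz": 0,"gripper": 0},{"tx": 0.3,"ty": 0,"tz": 0,"rx": 0,"ry": 0,"rz": 0,"gripper": 0},{"tx": 0.3,"ty": 0,"tz": 0,"rx": 0,"ry": 0,"rz": 0,"gripper": 0},{"tx": 0.3,"ty": 0,"tz": 0,"rx": 0,"ry": 0,"rz": 0,"gripper": 0}])

```text
clock: 31.62
tool_pos: [0.5822, 0.0203, 0.1001]
tool_rot: [0.997, -0.075, -0.0, 0.0]
ft_force: [-2.5, -2.4, -3.3]
width: 0.272
finger_force: 45.0
```

```bash
python3 - <<'E'
from h import *
q=[.5838,.0205,-.1469]
s=bot.read_state();print(s["width"]*88,s["ft_force"],s["wrist_torque"],togo(J(q,(.083,0,.1)),q[2]+np.pi/2,s),inj(q,s["tool_pos"]))
E
```

```text
23.959844187222167 [-2.46323832 -2.40637789 -3.26972938] [-1.06982205  0.87236921 -0.09083502] {'tool units': array([ 2.11, -0.02,  0.  ]), 'pos': array([0.5822, 0.0203, 0.1001]), 'yawy': np.float64(-98.64), 'tilt': array([-0.0004, -0.0005]), 'rz': np.float64(-0.02)} [-0.0015 -0.0004]
```

jog_arm(deltas=[{"tx": 0.35,"ty": 0,"tz": 0,"rx": 0,"ry": 0,"rz": 0,"gripper": 0},{"tx": 0.35,"ty": 0,"tz": 0,"rx": 0,"ry": 0,"rz": 0,"gripper": 0},{"tx": 0.35,"ty": 0,"tz": 0,"rx": 0,"ry": 0,"rz": 0,"gripper": 0},{"tx": 0.35,"ty": 0,"tz": 0,"rx": 0,"ry": 0,"rz": 0,"gripper": 0},{"tx": 0.3,"ty": 0,"tz": 0,"rx": 0,"ry": 0,"rz": 0,"gripper": 0},{"tx": 0.2,"ty": 0,"tz": 0,"rx": 0,"ry": 0,"rz": 0,"gripper": 0},{"tx": 0.18,"ty": 0,"tz": 0,"rx": 0,"ry": 0,"rz": 0,"gripper": 0},{"tx": 0,"ty": 0,"tz": 0,"rx": 0,"ry": 0,"rz": 0,"gripper": 0},{"tx": 0,"ty": 0,"tz": 0,"rx": 0,"ry": 0,"rz": 0,"gripper": 0}])

```text
clock: 32.75
tool_pos: [0.6642, 0.0091, 0.1004]
tool_rot: [0.997, -0.075, 0.001, -0.0]
ft_force: [-0.3, -0.0, -4.0]
width: 0.271
finger_force: 45.0
```

```bash
python3 - <<'E'
from h import *
q=[.5838,.0205,-.1469]
s=bot.read_state();print(s["width"]*88,s["finger_force"],s["ft_force"],s["wrist_torque"],inj(q,s["tool_pos"]),s["tool_pos"])
f=bot.grab_frame("wrist")[:,:,::-1];cv2.imwrite("pics/w6.png",cv2.resize(f[60:290,130:450],None,fx=2,fy=2))
E
```

```text
23.804578431949363 44.99740183353424 [-3.35202323e-01 -3.08303322e-03 -3.99751309e+00] [-0.01497033  0.0195408  -0.06253912] [0.0812 0.0004] [0.66421046 0.00905303 0.10044746]
```

View pics/w6.png

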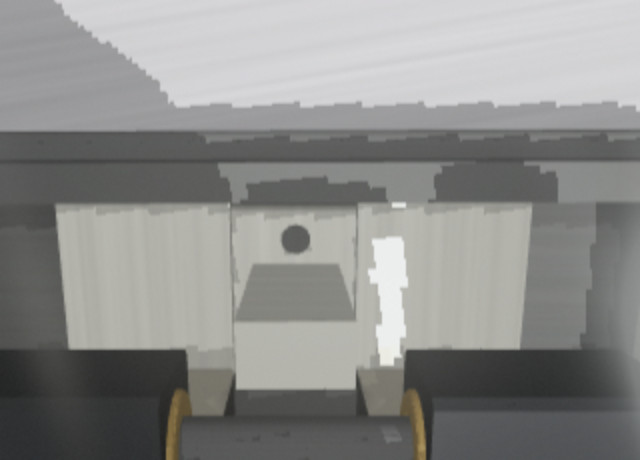

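The foot front is right at the stop (row 205) with almost no contact force. I'll push about 3 mm more to feel the stop, then release and look at the catch.

jog_arm(deltas=[{"tx": 0.04,"ty": 0,"tz": 0,"rx": 0,"ry": 0,"rz": 0,"gripper": 0},{"tx": 0.04,"ty": 0,"tz": 0,"rx": 0,"ry": 0,"rz": 0,"gripper": 0},{"tx": 0,"ty": 0,"tz": 0,"rx": 0,"ry": 0,"rz": 0,"gripper": 0}])

```text
clock: 33.17
tool_pos: [0.6671, 0.0079, 0.1002]
tool_rot: [0.997, -0.075, 0.0, -0.0]
ft_force: [1.8, 0.2, -4.2]
width: 0.27
finger_force: 45.0
```

jog_arm(deltas=[{"tx": 0,"ty": 0,"tz": 0,"rx": 0,"ry": 0,"rz": 0,"gripper": 0.55},{"tx": 0,"ty": 0,"tz": 0,"rx": 0,"ry": 0,"rz": 0,"gripper": 0.55},{"tx": 0,"ty": 0,"tz": 0,"rx": 0,"ry": 0,"rz": 0,"gripper": 0.55},{"tx": 0,"ty": 0,"tz": -1,"rx": 0,"ry": 0,"rz": 0,"gripper": 0.55},{"tx": 0,"ty": 0,"tz": -1,"rx": 0,"ry": 0,"rz": 0,"gripper": 0.55},{"tx": -0.8,"ty": 0,"tz": -1,"rx": 0,"ry": 0,"rz": 0,"gripper": 0.55},{"tx": -1,"ty": 0,"tz": 0,"rx": 0,"ry": 0,"rz": 0,"gripper": 0.55},{"tx": -1,"ty": 0,"tz": 0,"rx": 0,"ry": 0,"rz": 0,"gripper": 0.55},{"tx": -0.2,"ty": 0,"tz": 0,"rx": 0,"ry": 0,"rz": 0,"gripper": 0.55},{"tx": 0,"ty": 0,"tz": 0,"rx": 0,"ry": 0,"rz": 0,"gripper": 0.55}])

```text
clock: 34.42
tool_pos: [0.5487, 0.0261, 0.2209]
tool_rot: [0.997, -0.075, 0.001, -0.0]
ft_force: [-0.4, 0.1, 0.2]
width: 0.546
finger_force: 0.0
```

```bash
python3 - <<'E'
from h import *
q=[.5838,.0205,-.1469]
c,s=shot("wrist","w7",(130,0,430,260),2);print(inj(q,s["tool_pos"]),s["tool_pos"],s["clock"])
t=bot.grab_frame("top")[170:290,120:280,::-1];t=cv2.resize(t,None,fx=3.7,fy=3.7,interpolation=cv2.INTER_CUBIC)[:420];w=cv2.imread("pics/w7.png")[:520]
# side by side, within 800x600
w=cv2.resize(w,None,fx=.7,fy=.7,interpolation=cv2.INTER_AREA);H=max(w.shape[0],t.shape[0]);t=t[:,:375]
o=np.zeros((H,w.shape[1]+t.shape[1],3),np.uint8);o[:w.shape[0],:w.shape[1]]=w;o[:t.shape[0],w.shape[1]:]=t;cv2.imwrite("pics/c7.png",o);print(o.shape)
np.savez("w7.npz",p=s["tool_pos"],r=s["tool_rot"])
E
```

```text
[-0.0356  0.0004] [0.54866019 0.02608048 0.22093238] 34.425
(420, 795, 3)
```

View pics/c7.png

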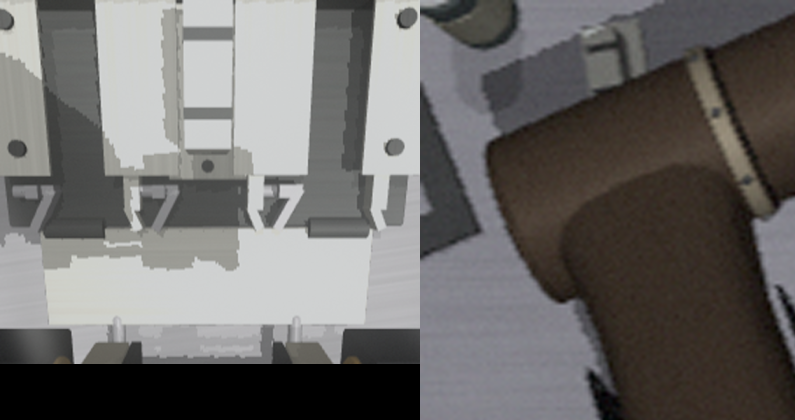

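Catch 2 at (165,205) has the same extension as the untouched catches at (42,205) and (288,205), so it's out behind the block. Now the second block.

```bash
python3 - <<'E'
from h import *
c=cam("top")
for z in(.1,.15,.2):print(z,unproj(c,(124,163),z))
print("base",unproj(c,(140,180),0.0))
s=bot.read_state();print(s["joint_pos"],togo((.6253,.318,.22),np.radians(-81.5),s))
E
```

```text
0.1 [0.69961685 0.45116413 0.1       ]
0.15 [0.68790631 0.43678205 0.15      ]
0.2 [0.67619577 0.42239998 0.2       ]
base [0.66741355 0.4283847  0.        ]
[ 4.03691654e-01  1.68118969e-01 -2.96287934e-01  2.88919879e-04
 -1.10596174e+00  1.01643644e+00] {'tool units': array([ 0.78, -7.5 ,  0.01]), 'pos': array([0.5493, 0.026 , 0.2203]), 'yawy': np.float64(-98.63), 'tilt': array([ 0.0005, -0.0001]), 'rz': np.float64(-1.71)}
```

jog_arm(deltas=[{"tx": 0.05,"ty": -0.92,"tz": -0.5,"rx": 0,"ry": 0,"rz": 0,"gripper": 0.65},{"tx": 0.05,"ty": -0.92,"tz": -0.5,"rx": 0,"ry": 0,"rz": 0,"gripper": 0.65},{"tx": 0.05,"ty": -0.92,"tz": 0,"rx": 0,"ry": 0,"rz": 0,"gripper": 0.65},{"tx": 0.05,"ty": -0.92,"tz": 0,"rx": 0,"ry": 0,"rz": 0,"gripper": 0.65},{"tx": 0.05,"ty": -0.93,"tz": 0,"rx": 0,"ry": 0,"rz": 0,"gripper": 0.65},{"tx": 0.06,"ty": -0.93,"tz": 0,"rx": 0,"ry": 0,"rz": 0,"gripper": 0.65},{"tx": 0.06,"ty": -0.93,"tz": 0,"rx": 0,"ry": 0,"rz": 0,"gripper": 0.65},{"tx": 0.06,"ty": -0.93,"tz": 0,"rx": 0,"ry": 0,"rz": -0.85,"gripper": 0.65},{"tx": 0,"ty": 0,"tz": 0,"rx": 0,"ry": 0,"rz": -0.85,"gripper": 0.65},{"tx": 0,"ty": 0,"tz": 0,"rx": 0,"ry": 0,"rz": 0,"gripper": 0.65}])

```text
clock: 35.78
tool_pos: [0.6105, 0.3163, 0.2587]
tool_rot: [0.997, 0.072, -0.001, 0.001]
ft_force: [-0.3, -0.5, 1.0]
width: 0.652
finger_force: 0.0
```

```bash
python3 - <<'E'
from h import *
c,s=shot("wrist","w8",(100,0,480,300),1.9);np.savez("w8.npz",p=s["tool_pos"],r=s["tool_rot"])
print(togo((.6105,.316,.045),np.radians(-81.5),s))
E
```

```text
{'tool units': array([0.01, 0.  , 5.34]), 'pos': array([0.6105, 0.3163, 0.2587]), 'yawy': np.float64(-81.69), 'tilt': array([-0.0012, -0.0013]), 'rz': np.float64(-0.02)}
```

View pics/w8.png

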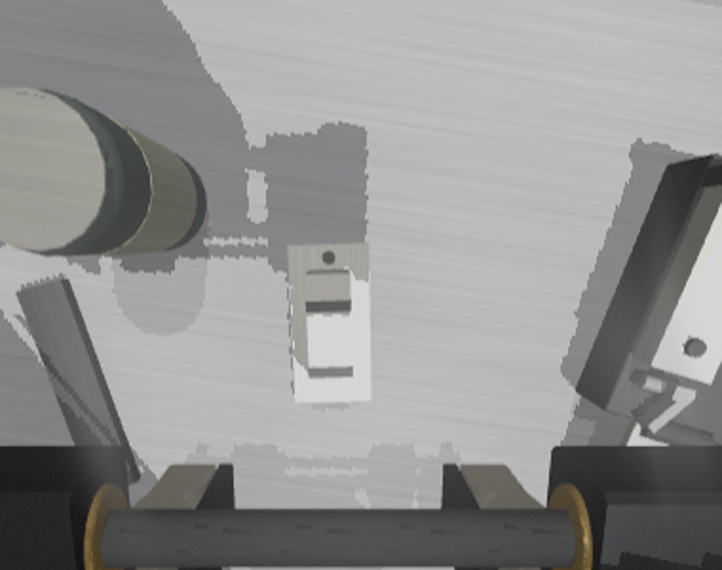

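The wrist view shows the block's foot at (288,244)–(371,402), the rib top at (306,270)–(354,375) and the spray can on the left at about (160,210).

```bash
python3 - <<'E'
from h import *
d=np.load("w8.npz");c=cam("wrist",dict(tool_pos=d["p"],tool_rot=d["r"]))
f=lambda a,b:(100+(a+.5)/1.9-.5,(b+.5)/1.9-.5)
uv=[f(*p) for p in[(306,270),(350,270),(354,376),(308,376),(288,245),(368,243),(371,401),(296,404)]]
pts=[(.035,.012,.07),(.035,-.012,.07),(-.035,-.012,.07),(-.035,.012,.07),(.05,.025,.012),(.05,-.025,.012),(-.05,-.025,.012),(-.05,.025,.012)]
b,r=fit(c,pts,uv,[.62,.31,.15]);print(b,np.degrees(b[2]),r)
print("can base edge",unproj(c,f(205,205),.0),unproj(c,f(160,250),0.),"top",[unproj(c,f(105,180),z) for z in(.15,.2)])
print(togo(J(b,(-.012,0,.045)),b[2]+np.pi/2))
E
```

```text
[0.62983803 0.32310176 0.17349852] 9.940733145942117 [-0.7 -2.   0.1 -2.7 -0.4  9.3  1.1 10.  -0.3 -3.8  0.6 -4.   0.2 -3.6
 -0.6 -4.1]
can base edge [0.68686589 0.41053785 0.        ] [0.65560539 0.43631327 0.        ] top [array([0.68715265, 0.41811446, 0.15      ]), array([0.68533664, 0.39985632, 0.2       ])]
{'tool units': array([ 0.21, -0.1 ,  5.35]), 'pos': array([0.6104, 0.316 , 0.2592]), 'yawy': np.float64(-81.83), 'tilt': array([-0.0009, -0.001 ]), 'rz': np.float64(-0.18)}
```

```bash
python3 - <<'E'
from h import *
d=np.load("w8.npz");c=cam("wrist",dict(tool_pos=d["p"],tool_rot=d["r"]))
f=lambda a,b:(100+(a+.5)/1.9-.5,(b+.5)/1.9-.5)
uv=[f(*p) for p in[(306,270),(350,270),(288,245),(368,243),(371,401),(296,404)]]
pts=[(.035,.012,.07),(.035,-.012,.07),(.05,.025,.012),(.05,-.025,.012),(-.05,-.025,.012),(-.05,.025,.012)]
b,r=fit(c,pts,uv,[.62,.31,.15]);print(b,np.degrees(b[2]),r)
print(togo(J(b,(-.012,0,.047)),b[2]+np.pi/2))
E
```

```text
[0.62626511 0.32245047 0.17460559] 10.004163175330014 [-0.5  1.7  0.2  1.  -0.2 -0.5  0.6 -0.8  0.3 -0.8 -0.4 -1.3]
{'tool units': array([ 0.12, -0.1 ,  5.3 ]), 'pos': array([0.6104, 0.316 , 0.2592]), 'yawy': np.float64(-81.83), 'tilt': array([-0.0009, -0.001 ]), 'rz': np.float64(-0.18)}
```

jog_arm(force=45, deltas=[{"tx": 0.12,"ty": -0.1,"tz": 1,"rx": 0,"ry": 0,"rz": -0.17,"gripper": 0.65},{"tx": 0,"ty": 0,"tz": 1,"rx": 0,"ry": 0,"rz": 0,"gripper": 0.65},{"tx": 0,"ty": 0,"tz": 1,"rx": 0,"ry": 0,"rz": 0,"gripper": 0.65},{"tx": 0,"ty": 0,"tz": 0.9,"rx": 0,"ry": 0,"rz": 0,"gripper": 0.65},{"tx": 0,"ty": 0,"tz": 0.7,"rx": 0,"ry": 0,"rz": 0,"gripper": 0.65},{"tx": 0,"ty": 0,"tz": 0.7,"rx": 0,"ry": 0,"rz": 0,"gripper": 0.65},{"tx": 0,"ty": 0,"tz": 0,"rx": 0,"ry": 0,"rz": 0,"gripper": 0},{"tx": 0,"ty": 0,"tz": 0,"rx": 0,"ry": 0,"rz": 0,"gripper": 0},{"tx": 0,"ty": 0,"tz": 0,"rx": 0,"ry": 0,"rz": 0,"gripper": 0},{"tx": 0,"ty": 0,"tz": 0,"rx": 0,"ry": 0,"rz": 0,"gripper": 0}])

```text
clock: 37.08
tool_pos: [0.6145, 0.321, 0.0495]
tool_rot: [0.996, 0.088, 0.001, -0.001]
ft_force: [-0.9, 0.1, 4.0]
width: 0.274
finger_force: 45.0
```

```bash
python3 - <<'E'
from h import *
q=[.5838,.0205,-.1469]
s=bot.read_state();print(s["width"]*88,s["clock"],s["finger_force"],s["ft_force"])
print(togo(J(q,(-.085,.08,.15)),q[2]+np.pi/2,s))
E
```

```text
24.105777489122207 37.075 45.00073313713074 [-0.85512807  0.14342353  4.00930347]
{'tool units': array([-3.45,  4.69, -2.52]), 'pos': array([0.6145, 0.321 , 0.0495]), 'yawy': np.float64(-79.95), 'tilt': array([0.0015, 0.0013]), 'rz': np.float64(1.85)}
```

jog_arm(deltas=[{"tx": 0,"ty": 0,"tz": -0.5,"rx": 0,"ry": 0,"rz": 0,"gripper": 0},{"tx": 0,"ty": 0,"tz": -1,"rx": 0,"ry": 0,"rz": 0,"gripper": 0},{"tx": 0,"ty": 0,"tz": -1,"rx": 0,"ry": 0,"rz": 0,"gripper": 0},{"tx": -0.69,"ty": 0.94,"tz": 0,"rx": 0,"ry": 0,"rz": 0,"gripper": 0},{"tx": -0.69,"ty": 0.94,"tz": 0,"rx": 0,"ry": 0,"rz": 0,"gripper": 0},{"tx": -0.69,"ty": 0.94,"tz": 0,"rx": 0,"ry": 0,"rz": 0,"gripper": 0},{"tx": -0.69,"ty": 0.94,"tz": 0,"rx": 0,"ry": 0,"rz": 0,"gripper": 0},{"tx": -0.69,"ty": 0.93,"tz": 0,"rx": 0,"ry": 0,"rz": 0,"gripper": 0},{"tx": 0,"ty": 0,"tz": 0,"rx": 0,"ry": 0,"rz": 0.93,"gripper": 0},{"tx": 0,"ty": 0,"tz": 0,"rx": 0,"ry": 0,"rz": 0.92,"gripper": 0}])

```text
clock: 38.33
tool_pos: [0.5102, 0.111, 0.1484]
tool_rot: [0.997, -0.077, -0.0, -0.0]
ft_force: [0.6, -0.3, -5.1]
width: 0.272
finger_force: 45.0
```

jog_arm(deltas=[{"tx": 0,"ty": 0,"tz": 0,"rx": 0,"ry": 0,"rz": 0,"gripper": 0},{"tx": 0,"ty": 0,"tz": 0,"rx": 0,"ry": 0,"rz": 0,"gripper": 0}])

```text
clock: 38.58
tool_pos: [0.5106, 0.1118, 0.1481]
tool_rot: [0.997, -0.072, -0.0, 0.0]
ft_force: [0.4, 0.4, -3.8]
width: 0.271
finger_force: 45.0
```

```bash
python3 - <<'E'
from h import *
q=[.5838,.0205,-.1469]
c,s=shot("wrist","w9",(100,0,460,290),2);np.savez("w9.npz",p=s["tool_pos"],r=s["tool_rot"])
print(s["width"]*88,s["clock"],s["finger_force"],s["ft_force"])
print(togo(J(q,(-.085,.08,.1015)),q[2]+np.pi/2,s))
E
```

```text
23.840722140072995 38.575 44.996132254600525 [ 0.40404031  0.36438794 -3.81159907]
{'tool units': array([ 0.02, -0.01,  1.16]), 'pos': array([0.5106, 0.1118, 0.1481]), 'yawy': np.float64(-98.24), 'tilt': array([-0.0004,  0.    ]), 'rz': np.float64(0.02)}
```

View pics/w9.png

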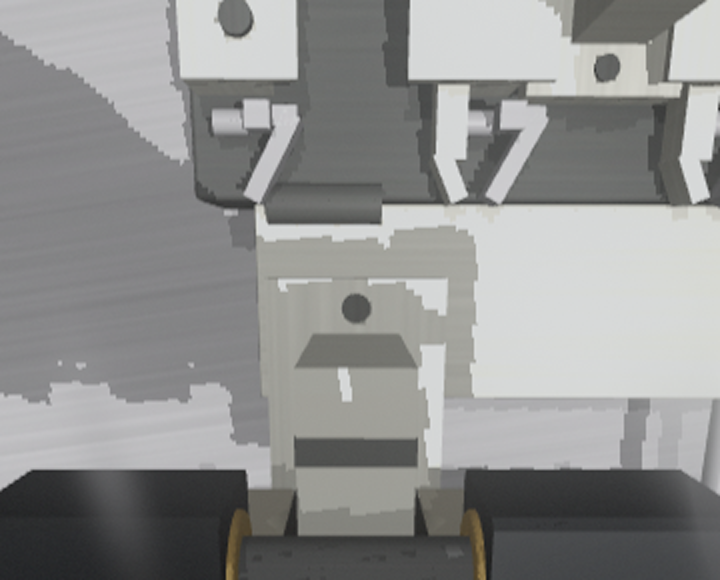

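The foot front spans (268..448, 278), the slot 1 rail edges are at 298 and 408 (row 80), and catch 2 is still out at (515,150).

```bash
python3 - <<'E'
from h import *
q=[.5838,.0205,-.1469]
d=np.load("w9.npz");c=cam("wrist",dict(tool_pos=d["p"],tool_rot=d["r"]))
f=lambda a,b:(100+(a+.5)/2-.5,(b+.5)/2-.5)
for a,b,z in[(298,79,.072),(408,79,.072),(268,278,.1106),(448,278,.1106)]:print(inj(q,unproj(c,f(a,b),z)))
E
```

```text
[0.0342 0.0972]
[0.0343 0.0633]
[-0.0243  0.1032]
[-0.0241  0.054 ]
```

jog_arm(deltas=[{"tx": 0,"ty": -0.03,"tz": 0.6,"rx": 0,"ry": 0,"rz": 0.02,"gripper": 0},{"tx": 0,"ty": 0,"tz": 0.55,"rx": 0,"ry": 0,"rz": 0,"gripper": 0},{"tx": 0.4,"ty": 0,"tz": 0,"rx": 0,"ry": 0,"rz": 0,"gripper": 0},{"tx": 0.4,"ty": 0,"tz": 0,"rx": 0,"ry": 0,"rz": 0,"gripper": 0},{"tx": 0.3,"ty": 0,"tz": 0,"rx": 0,"ry": 0,"rz": 0,"gripper": 0},{"tx": 0.3,"ty": 0,"tz": 0,"rx": 0,"ry": 0,"rz": 0,"gripper": 0},{"tx": 0.3,"ty": 0,"tz": 0,"rx": 0,"ry": 0,"rz": 0,"gripper": 0}])

```text
clock: 39.5
tool_pos: [0.5787, 0.102, 0.1019]
tool_rot: [0.997, -0.075, -0.0, 0.0]
ft_force: [-2.1, -3.8, -5.0]
width: 0.275
finger_force: 45.0
```

```bash
python3 - <<'E'
from h import *
q=[.5838,.0205,-.1469]
s=bot.read_state();print(s["width"]*88,s["ft_force"],s["wrist_torque"],togo(J(q,(.071,.08,.1015)),q[2]+np.pi/2,s),inj(q,s["tool_pos"]))
E
```

```text
24.184728758890024 [-2.09309369 -3.78401634 -5.02099985] [-1.23861613  0.82138679 -0.13014443] {'tool units': array([ 2.2 , -0.01,  0.01]), 'pos': array([0.5787, 0.102 , 0.1019]), 'yawy': np.float64(-98.65), 'tilt': array([-0.001 , -0.0008]), 'rz': np.float64(-0.02)} [-0.017   0.0799]
```

jog_arm(deltas=[{"tx": 0.35,"ty": 0,"tz": 0,"rx": 0,"ry": 0,"rz": 0,"gripper": 0},{"tx": 0.35,"ty": 0,"tz": 0,"rx": 0,"ry": 0,"rz": 0,"gripper": 0},{"tx": 0.35,"ty": 0,"tz": 0,"rx": 0,"ry": 0,"rz": 0,"gripper": 0},{"tx": 0.35,"ty": 0,"tz": 0,"rx": 0,"ry": 0,"rz": 0,"gripper": 0},{"tx": 0.35,"ty": 0,"tz": 0,"rx": 0,"ry": 0,"rz": 0,"gripper": 0},{"tx": 0.25,"ty": 0,"tz": 0,"rx": 0,"ry": 0,"rz": 0,"gripper": 0},{"tx": 0.2,"ty": 0,"tz": 0,"rx": 0,"ry": 0,"rz": 0,"gripper": 0},{"tx": 0,"ty": 0,"tz": 0,"rx": 0,"ry": 0,"rz": 0,"gripper": 0},{"tx": 0,"ty": 0,"tz": 0,"rx": 0,"ry": 0,"rz": 0,"gripper": 0}])

```text
clock: 40.62
tool_pos: [0.666, 0.0903, 0.1026]
tool_rot: [0.997, -0.075, 0.001, -0.001]
ft_force: [-0.1, 0.0, -4.8]
width: 0.268
finger_force: 45.0
```

```bash
python3 - <<'E'
from h import *
q=[.5838,.0205,-.1469]
s=bot.read_state();print(s["width"]*88,s["ft_force"],s["wrist_torque"],inj(q,s["tool_pos"]))
E
```

```text
23.558583348827092 [-0.05635521  0.03287208 -4.77812605] [-0.01609622  0.05011593 -0.00576359] [0.0711 0.081 ]
```

jog_arm(deltas=[{"tx": 0.04,"ty": 0,"tz": 0,"rx": 0,"ry": 0,"rz": 0,"gripper": 0},{"tx": 0.04,"ty": 0,"tz": 0,"rx": 0,"ry": 0,"rz": 0,"gripper": 0},{"tx": 0,"ty": 0,"tz": 0,"rx": 0,"ry": 0,"rz": 0,"gripper": 0}])

```text
clock: 41.0
tool_pos: [0.6664, 0.0892, 0.1016]
tool_rot: [0.997, -0.075, -0.002, 0.0]
ft_force: [-7.6, 2.1, -2.8]
width: 0.264
finger_force: 45.0
```

Contact with the stop is felt (−7.6 N). I'll release, return to the earlier viewpoint and compare catch 1 with its earlier "out" picture.

jog_arm(deltas=[{"tx": -0.04,"ty": 0,"tz": 0,"rx": 0,"ry": 0,"rz": 0,"gripper": 0.55},{"tx": 0,"ty": 0,"tz": 0,"rx": 0,"ry": 0,"rz": 0,"gripper": 0.55},{"tx": 0,"ty": 0,"tz": 0,"rx": 0,"ry": 0,"rz": 0,"gripper": 0.55},{"tx": 0,"ty": 0,"tz": -1,"rx": 0,"ry": 0,"rz": 0,"gripper": 0.55},{"tx": 0,"ty": 0,"tz": -1,"rx": 0,"ry": 0,"rz": 0,"gripper": 0.55},{"tx": -0.7,"ty": 1,"tz": -1,"rx": 0,"ry": 0,"rz": 0,"gripper": 0.55},{"tx": -1,"ty": 1,"tz": 0,"rx": 0,"ry": 0,"rz": 0,"gripper": 0.55},{"tx": -0.95,"ty": 0,"tz": 0,"rx": 0,"ry": 0,"rz": 0,"gripper": 0.55},{"tx": 0,"ty": 0,"tz": 0,"rx": 0,"ry": 0,"rz": 0,"gripper": 0.55},{"tx": 0,"ty": 0,"tz": 0,"rx": 0,"ry": 0,"rz": 0,"gripper": 0.55}])

```text
clock: 42.25
tool_pos: [0.5511, 0.0266, 0.2226]
tool_rot: [0.997, -0.075, 0.001, -0.0]
ft_force: [-0.1, 0.7, 0.1]
width: 0.551
finger_force: 0.0
```

```bash
python3 - <<'E'
from h import *
q=[.5838,.0205,-.1469]
d=np.load("w7.npz");c0=cam("wrist",dict(tool_pos=d["p"],tool_rot=d["r"]));a=cv2.imread("pics/w7.png",0)
c,s=shot("wrist","w10",(130,0,430,260),2);b=cv2.imread("pics/w10.png",0)
print(inj(q,s["tool_pos"]),s["tool_pos"],s["clock"])
P=lambda c,p:(proj(c,J(q,p))-[130,0])*2
for n,y in((1,.08),(2,0),(3,-.08)):
    u=P(c0,(.018,y+.025,.065));v=P(c,(.018,y+.025,.065));h=22
    x0,y0=np.round(u).astype(int);T=a[y0-h:y0+h,max(x0-h,0):x0+h]
    r=cv2.matchTemplate(b,T,cv2.TM_CCOEFF_NORMED)
    cx,cy=np.round(v).astype(int);sx,sy=max(cx-h-25,0),cy-h-20;sub=r[sy:sy+41,sx:sx+51];_,m,_,l=cv2.minMaxLoc(sub);print(n,u,v,m,"offset",l[0]+sx-(max(x0-h,0))-(v-u)[0],l[1]+sy-(y0-h)-(v-u)[1])
print(togo(J(q,(-.1,0,.2)),q[2],s),s["joint_pos"])
E
```

```text
[-0.0332  0.0013] [0.55112514 0.02661085 0.22256543] 42.25
1 [ 63.2085686  287.15481122] [ 66.88046967 292.41924476] 0.9881153106689453 offset 0.3280989274666126 -0.26443353790972424
2 [239.5907688  286.65009632] [241.94634772 291.87503055] 0.9901665449142456 offset -0.3555789233153064 0.7750657714333897
3 [416.18804259 286.14476598] [417.23392505 291.33012715] 0.9918273091316223 offset -0.04588246692355824 -0.18536116893898225
{'tool units': array([-1.67,  0.04,  0.56]), 'pos': array([0.5511, 0.0266, 0.2226]), 'yawy': np.float64(-98.61), 'tilt': array([0.0018, 0.0004]), 'rz': np.float64(8.98)} [ 4.03538444e-01  1.68623541e-01 -2.90223346e-01  4.28400872e-04
 -1.11013802e+00  1.01684340e+00]
```

View pics/w10.png

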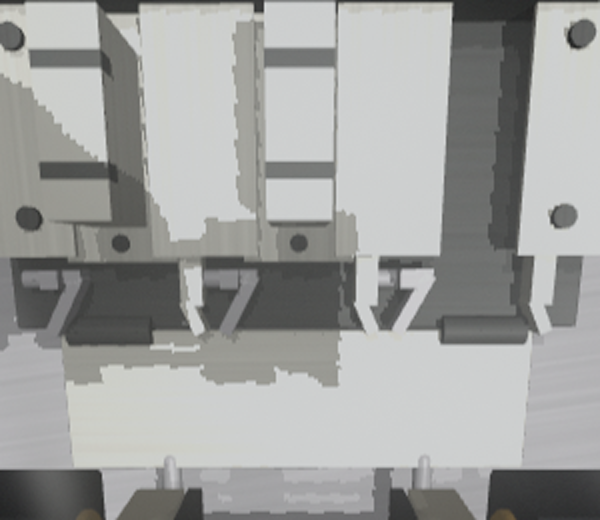

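All three catches are out, at (65,300), (240,300) and (415,300), and both rib blocks are home. Now the gate: turn back and straddle the bar.

jog_arm(force=12, deltas=[{"tx": 0,"ty": 0,"tz": 0,"rx": 0,"ry": 0,"rz": 0.9,"gripper": 0.45},{"tx": 0,"ty": 0,"tz": 0,"rx": 0,"ry": 0,"rz": 0.9,"gripper": 0.45},{"tx": 0,"ty": 0,"tz": 0,"rx": 0,"ry": 0,"rz": 0.9,"gripper": 0.45},{"tx": 0,"ty": 0,"tz": 0,"rx": 0,"ry": 0,"rz": 0.9,"gripper": 0.45},{"tx": 0,"ty": 0,"tz": 0,"rx": 0,"ry": 0,"rz": 0.9,"gripper": 0.45},{"tx": 0,"ty": 0,"tz": 0,"rx": 0,"ry": 0,"rz": 0.9,"gripper": 0.45},{"tx": 0,"ty": 0,"tz": 0,"rx": 0,"ry": 0,"rz": 0.9,"gripper": 0.45},{"tx": 0,"ty": 0,"tz": 0,"rx": 0,"ry": 0,"rz": 0.9,"gripper": 0.45},{"tx": 0,"ty": 0,"tz": 0,"rx": 0,"ry": 0,"rz": 0.9,"gripper": 0.45},{"tx": 0,"ty": 0,"tz": 0,"rx": 0,"ry": 0,"rz": 0.88,"gripper": 0.45}])

```text
clock: 43.55
tool_pos: [0.5513, 0.0266, 0.2212]
tool_rot: [-0.651, 0.759, 0.0, -0.0]
ft_force: [-0.4, -0.6, 0.6]
width: 0.447
finger_force: 0.0
```

```bash
python3 - <<'E'
from h import *
q=[.5838,.0205,-.1469]
print(togo(J(q,(-.131,0,.043)),q[2]),inj(q,(.4553,.0447)))
E
```

```text
{'tool units': array([0.04, 2.45, 4.46]), 'pos': array([0.5513, 0.0266, 0.2212]), 'yawy': np.float64(171.27), 'tilt': array([-0.0007, -0.0005]), 'rz': np.float64(-0.03)} [-0.1307  0.0051]
```

jog_arm(deltas=[{"tx": 0,"ty": 0.8,"tz": 0,"rx": 0,"ry": 0,"rz": -0.03,"gripper": 0.45},{"tx": 0,"ty": 0.8,"tz": 0,"rx": 0,"ry": 0,"rz": 0,"gripper": 0.45},{"tx": 0.04,"ty": 0.85,"tz": 0,"rx": 0,"ry": 0,"rz": 0,"gripper": 0.45},{"tx": 0,"ty": 0,"tz": 1,"rx": 0,"ry": 0,"rz": 0,"gripper": 0.45},{"tx": 0,"ty": 0,"tz": 1,"rx": 0,"ry": 0,"rz": 0,"gripper": 0.45},{"tx": 0,"ty": 0,"tz": 1,"rx": 0,"ry": 0,"rz": 0,"gripper": 0.45},{"tx": 0,"ty": 0,"tz": 0.8,"rx": 0,"ry": 0,"rz": 0,"gripper": 0.45},{"tx": 0,"ty": 0,"tz": 0.66,"rx": 0,"ry": 0,"rz": 0,"gripper": 0.45},{"tx": 0,"ty": 0,"tz": 0,"rx": 0,"ry": 0,"rz": 0,"gripper": 0},{"tx": 0,"ty": 0,"tz": 0,"rx": 0,"ry": 0,"rz": 0,"gripper": 0}])

```text
clock: 44.8
tool_pos: [0.4541, 0.0393, 0.0439]
tool_rot: [-0.655, 0.755, -0.0, 0.0]
ft_force: [1.0, 0.9, 0.4]
width: 0.285
finger_force: 0.0
```

jog_arm(force=20, deltas=[{"tx": 0,"ty": 0,"tz": 0,"rx": 0,"ry": 0,"rz": 0,"gripper": 0},{"tx": 0,"ty": 0,"tz": 0,"rx": 0,"ry": 0,"rz": 0,"gripper": 0},{"tx": 0,"ty": 0,"tz": 0,"rx": 0,"ry": 0,"rz": 0,"gripper": 0}])

```text
clock: 45.18
tool_pos: [0.4547, 0.0393, 0.0445]
tool_rot: [-0.655, 0.755, -0.001, 0.002]
ft_force: [5.2, -2.8, -0.3]
width: 0.132
finger_force: 20.0
```

```bash
python3 - <<'E'
from h import *
q=[.5838,.0205,-.1469]
s=bot.read_state();print(s["tool_pos"],inj(q,s["tool_pos"]),s["width"]*88,s["finger_force"],s["ft_force"])
E
```

```text
[0.45468946 0.03934191 0.04447195] [-0.1305 -0.0003] 11.5897007139703 20.010969936847687 [ 5.18518474 -2.84638577 -0.32387058]
```

jog_arm(deltas=[{"tx": 0,"ty": -0.01,"tz": -0.27,"rx": 0,"ry": 0,"rz": 0,"gripper": 0},{"tx": 0,"ty": -0.02,"tz": -0.28,"rx": 0,"ry": 0,"rz": 0,"gripper": 0},{"tx": 0,"ty": -0.06,"tz": -0.32,"rx": 0,"ry": 0,"rz": 0,"gripper": 0},{"tx": 0,"ty": -0.09,"tz": -0.31,"rx": 0,"ry": 0,"rz": 0,"gripper": 0},{"tx": 0,"ty": -0.12,"tz": -0.3,"rx": 0,"ry": 0,"rz": 0,"gripper": 0},{"tx": 0,"ty": -0.15,"tz": -0.29,"rx": 0,"ry": 0,"rz": 0,"gripper": 0},{"tx": 0,"ty": -0.18,"tz": -0.27,"rx": 0,"ry": 0,"rz": 0,"gripper": 0},{"tx": 0,"ty": -0.21,"tz": -0.25,"rx": 0,"ry": 0,"rz": 0,"gripper": 0}])

```text
clock: 46.18
tool_pos: [0.4847, 0.0346, 0.135]
tool_rot: [-0.655, 0.756, 0.002, -0.001]
ft_force: [-7.3, 8.9, 0.9]
width: 0.128
finger_force: 20.0
```

jog_arm(deltas=[{"tx": 0,"ty": -0.23,"tz": -0.23,"rx": 0,"ry": 0,"rz": 0,"gripper": 0},{"tx": 0,"ty": -0.25,"tz": -0.2,"rx": 0,"ry": 0,"rz": 0,"gripper": 0},{"tx": 0,"ty": -0.28,"tz": -0.18,"rx": 0,"ry": 0,"rz": 0,"gripper": 0},{"tx": 0,"ty": -0.28,"tz": -0.15,"rx": 0,"ry": 0,"rz": 0,"gripper": 0},{"tx": 0,"ty": -0.3,"tz": -0.12,"rx": 0,"ry": 0,"rz": 0,"gripper": 0},{"tx": 0,"ty": -0.31,"tz": -0.09,"rx": 0,"ry": 0,"rz": 0,"gripper": 0},{"tx": 0,"ty": -0.32,"tz": -0.06,"rx": 0,"ry": 0,"rz": 0,"gripper": 0},{"tx": 0,"ty": -0.32,"tz": -0.03,"rx": 0,"ry": 0,"rz": 0,"gripper": 0},{"tx": 0,"ty": 0,"tz": 0,"rx": 0,"ry": 0,"rz": 0,"gripper": 0}])

```text
clock: 47.3
tool_pos: [0.5778, 0.0205, 0.1784]
tool_rot: [-0.655, 0.755, -0.0, -0.0]
ft_force: [0.9, -2.2, 3.8]
width: 0.127
finger_force: 20.0
```

```bash
python3 - <<'E'
from h import *
q=[.5838,.0205,-.1469]
s=bot.read_state();print(s["tool_pos"],inj(q,s["tool_pos"]),s["width"]*88,s["finger_force"],s["ft_force"])
E
```

```text
[0.57781654 0.02046749 0.17839856] [-0.0059 -0.0009] 11.132461957414243 19.994735419750214 [ 0.87181061 -2.22403445  3.8189915 ]
```

jog_arm(deltas=[{"tx": 0,"ty": -0.06,"tz": 0,"rx": 0,"ry": 0,"rz": 0,"gripper": 0},{"tx": 0,"ty": -0.06,"tz": 0,"rx": 0,"ry": 0,"rz": 0,"gripper": 0},{"tx": 0,"ty": 0,"tz": 0,"rx": 0,"ry": 0,"rz": 0,"gripper": 0}])

```text
clock: 47.68
tool_pos: [0.5794, 0.0202, 0.1783]
tool_rot: [-0.655, 0.755, 0.001, -0.002]
ft_force: [-12.8, 1.0, 13.5]
width: 0.128
finger_force: 20.0
```

```bash
python3 - <<'E'
from h import *
q=[.5838,.0205,-.1469]
s=bot.read_state();print(s["tool_pos"],inj(q,s["tool_pos"]),s["width"]*88,s["finger_force"],s["ft_force"])
E
```

```text
[0.57941169 0.02015485 0.17829748] [-0.0043 -0.001 ] 11.282643889481529 19.997596889734268 [-12.81224144   0.9720327   13.51510598]
```

The gate is against its stop. Release, lift clear and check the gate with the top camera.

jog_arm(deltas=[{"tx": 0,"ty": 0,"tz": 0,"rx": 0,"ry": 0,"rz": 0,"gripper": 0.45},{"tx": 0,"ty": 0,"tz": 0,"rx": 0,"ry": 0,"rz": 0,"gripper": 0.45},{"tx": 0,"ty": 0,"tz": 0,"rx": 0,"ry": 0,"rz": 0,"gripper": 0.45},{"tx": 0,"ty": 0,"tz": -0.5,"rx": 0,"ry": 0,"rz": 0,"gripper": 0.45},{"tx": 0,"ty": 0,"tz": -1,"rx": 0,"ry": 0,"rz": 0,"gripper": 0.45},{"tx": 0,"ty": 0,"tz": -1,"rx": 0,"ry": 0,"rz": 0,"gripper": 0.45},{"tx": -1,"ty": 0,"tz": 0,"rx": 0,"ry": 0,"rz": 0,"gripper": 0.45},{"tx": -0.8,"ty": 0.3,"tz": 0,"rx": 0,"ry": 0,"rz": 0,"gripper": 0.45},{"tx": 0,"ty": 0,"tz": 0,"rx": 0,"ry": 0,"rz": 0,"gripper": 0.45},{"tx": 0,"ty": 0,"tz": 0,"rx": 0,"ry": 0,"rz": 0,"gripper": 0.45}])

```text
clock: 48.92
tool_pos: [0.5802, 0.0934, 0.2772]
tool_rot: [-0.655, 0.755, -0.0, -0.0]
ft_force: [0.6, -0.7, 0.4]
width: 0.45
finger_force: 0.0
```

```bash
python3 - <<'E'
from h import *
q=[.5838,.0205,-.1469]
c,s=shot("wrist","w11")
f=cv2.cvtColor(cv2.imread("pics/w11.png"),cv2.COLOR_BGR2GRAY)
# profile across the bar at jig y=-.03..0: sample at z=.18 along jig x
print(s["tool_pos"],s["ft_force"],s["clock"])
xs=np.arange(-.05,.03,.002)
for y in(0,-.03,-.05):print(y,[int(f[tuple(np.round(proj(c,J(q,(x,y,.18)))[::-1]).astype(int))]) for x in xs])
E
```

```text
[0.58019747 0.09344691 0.27724101] [ 0.63180097 -0.72557044  0.40862338] 48.925
0 [174, 173, 157, 160, 158, 160, 169, 172, 171, 160, 155, 157, 157, 159, 157, 158, 155, 158, 159, 157, 124, 163, 184, 182, 171, 144, 78, 106, 81, 81, 82, 76, 98, 96, 192, 109, 101, 98, 191, 105]
-0.03 [175, 176, 176, 164, 159, 161, 174, 176, 172, 160, 159, 163, 159, 160, 161, 159, 156, 161, 156, 160, 126, 162, 188, 185, 168, 134, 82, 76, 73, 84, 122, 124, 103, 90, 104, 200, 201, 200, 200, 200]
-0.05 [176, 175, 176, 179, 180, 173, 175, 181, 177, 162, 160, 162, 163, 162, 161, 162, 163, 160, 160, 160, 127, 162, 189, 189, 169, 137, 79, 110, 109, 107, 109, 106, 109, 108, 108, 106, 106, 104, 107, 105]
```

The bar is measured at jig x ≈ −4.5 mm, which is the upright position. The robot is clear of everything.

```bash
python3 -c "
from bench import bot
print(bot.hand_in())"
```

```text
the job is handed in; nothing more can be done
None
```

I handed the job in at about 49 s: all three offcuts are in the bin, both blocks on the bench (the third was absent) are home in slots 1 and 2 with their catches out, the gate is fully back up, and I did not touch the other bench items.

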